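Isolate the battery of a power unit behind its sliding breaker cover

ROBOT

A 6-joint arm with a two-finger parallel gripper is mounted at the origin on the work surface. World frame = base frame: x ahead of the robot, y to its left, z up, the work surface at z = 0. Lengths are in m, angles in rad, forces in N, time in s.
With the tool pointing down it reaches from about 0.425 to 1.125 m from the base axis. Payload 14.9 kg.
Tool frame: the origin (TCP) lies at the centre of the arm's flange, where the gripper is bolted on; the fingertips stand 191 mm ahead of it and the grasp point (between the pads) lies 172 mm ahead of it; z points along the fingers, x is the direction in which the jaws open and shut, and the axes are right-handed (so a half turn about z gives the same grasp; the last joint's range is limited). The gripper opens to 91 mm and grips with 3 to 60 N. Pads are 32 mm wide; open, the fingers measure 118 mm over their backs; the gripper's body (76 mm by 178 mm) begins 60 mm behind the grasp point.
Start: joints at [1.224, 0.379, 1.734, -0, 1.028, -0.033], TCP at [0.216, 0.666, 0.405] pointing down, gripper open.
Joint ranges: [-2.77, 2.77], [-0.74, 2.19], [0, 2.66], [-1.06, 4.2], [0.31, 2.87], [-3.08, 3.08]. Speed limits (rad/s): [1.89, 1.89, 2.39, 3.14, 3.14, 3.14].

INTERFACE

Orientations are given as a unit quaternion [x, y, z, w].
In Python, from cell import robot gives the robot as it stands.
- The arm moves only by the tool send_rows, never from a script. Its argument "deltas" is a list that holds one entry, the list of rows, each a list of 5 numbers: the closure, from -1 (fully open) to 1 (shut), then the shift along the tool's x, y, z normalised to -1 to 1, where 1 is 4 cm, then the turn about the tool's z normalised to -1 to 1, where 1 is 0.08 rad. In form: [[[hand, tx, ty, tz, yaw], ...]]. A call has 1 to 12 rows; each row shifts and turns the pose as measured when the row begins, along the tool's axes as they then stand; what a row does not reach is not made up. A row lasts 1/12 s, in which the tool goes at most 41.7 mm and 7.16 degrees, less where a joint would pass 70% of its speed; a pose out of reach is approached as far as the arm can. A call with a number of a shift or a turn outside -1 to 1 is refused whole. A call with a gripper value outside its range is refused whole. The fingers move at their own pace and stop on an object; the grip force is fixed at half the most. Time passes only in rows, so rows that do not move let the fingers close. It gives the time, the measured TCP pose, the force and the opening at its end, in the units of the state.
- robot.get_obs(): the state, without advancing time (a new reading comes with each control period).
- robot.snapshot(name): name is "scene" or "side" or "wrist"; returns the picture (420x560x3 uint8, red, green, blue); there is no depth.
- robot.camera_params(name): a dict with "intrinsics" (3x3 intrinsics, pixels), "extrinsics" (4x4, takes a point from world to camera coordinates). Camera axes: x right, y up, looking along -z (the intrinsics and any distortion apply to the point x, -y, -z); pixel columns grow to the right and rows downward; lengths in m; the calibration is good to about 2 mm. A picture is of the moment at which its call begins: read the wrist's pose just before it. camera_params takes no time and is no camera call; for the wrist camera it gives the pose at the moment of the call.
- robot.sign_off(): hands the job in, once; it reports no verdict.
The state is a dict: "time": time; "joints": joint angles; "joint_velocities": joint speeds; "joint_efforts": joint torques, N m; "ee_pos": TCP position; "orientation": TCP orientation; "wrist_force": force on the tool from outside, world axes, zero at the start; "torque": the same for the moment, N m; "width": finger opening in m.
Only numpy, scipy, OpenCV 4.12 (cv2) and the standard library are available. Lean on these libraries where they do the work, as an engineer would, in place of code of your own. Each camera call takes 0.05 s, during which the arm holds its last target.

TASK

Switch off the battery breaker of the power unit: press down the release tab on the sloped breaker cover and in the same motion slide the cover along its rails until it is fully open, then throw the breaker lever all the way over to its other end. Finally slide the cover fully shut so that its tab springs back up, and leave everything else on the bench where it is.

Things in the scene. Friction and masses are not known exactly. Their poses are not given: they have to be found in the camera images.
- unit: Power unit, black case 360 x 360 x 255 mm; origin mid-underside, front faces its -x. Its front rises as a 35 degree slope carrying the breaker bay; above the slope stands an upright display panel with a visor that overhangs to about 26 mm (horizontally) from the tab's middle, some 95 mm above it: a gripper body does not fit there upright, tilt it forward square to the slope.
- cover (a joint): Sliding plastic cover over the breaker bay, 94 mm wide, 140 mm long along the rails, 4 mm thick, its top face 18 mm above the slope's surface. Value in m: 0 = shut, 0.13 = fully open. Opens along +y of tab_pad. Rail friction about 1.5 N; it stays where it is left. Locked shut while the tab is up.
- tab (a joint): Spring release tab on the cover. Value in m: 0 = up, 0.008 = at its stop, moving along -z of tab_pad. Pressed over 5 mm (about 5.5 N; 7 N at the stop) its two ears pass under the rail lips and the cover can slide. Once the cover has moved 5 mm the lips hold it down (value about 0.005) until the cover is fully shut again, when it springs up.
- lever (a joint): Breaker lever in the bay under the cover. Value in rad: 0 = on (leaning to -y of bay_mid), 0.9 = off (leaning to +y, hard stop); starts at 0 to 0.1. Stiff: about 3 N at its tip moves it and it stays where it is left.
- tab_pad (a point): Middle of the tab's ribbed top, a pad 44 mm (x) by 36 mm (y), moving with it. z: straight out of the slope; x: up the slope; y: along the rails, opening direction. At the pad's +y end, 18 to 22 mm from this point, a stop lip as wide as the pad stands 6 mm above it. Tab up: pad 27 mm above the slope's surface, 9 mm above the cover, 3 mm above the rail lips; cover clear for 90 mm beyond the lip.
- lever_tip (a point): Middle of the free end of the breaker lever; handle 26 mm (x) by 9 mm (y), reaching 34 mm out from its pivot. The tip stays 2 to 6 mm below the slope's surface. Its axes turn with the lever; with the lever at 0 they are those of bay_mid.
- bay_mid (a point): Centre of the bay's mouth, on the slope's surface; fixed to the unit; axes as tab_pad. Mouth 76 mm (x) by 125 mm (y), clear to 25 mm deep. Lever pivot at y = +6.5 mm, 36 mm deep. Rails along y, 41 to 54 mm to either side in x, 24 mm high; fixed end stop at y = -73 to -77 mm, 18 mm high. Fully open, the cover's trailing edge stands at the mouth's +y edge.
- meter: Bystander: hand multimeter lying on the bench, 165 x 82 x 43 mm, origin at its underside.
- board: Bystander: green circuit board on stand-offs, 160 x 105 x 36 mm, origin at its underside.
- battery: Bystander: black sealed battery block, 151 x 65 x 100 mm, origin at its underside.
- mug: Bystander: white mug, 80 mm wide, 92 mm high, origin at its underside.
- driver: Bystander: screwdriver, 190 mm long, on top of the power unit (255 mm high); origin at its underside.
- screw_tray: Bystander: metal screw tray, 100 x 75 x 22 mm, on top of the power unit; origin at its underside.
- spanner: Bystander: spanner, 170 mm long, lying on the bench; origin at its underside.

How it is judged:
By the outcome, as a careful person would: the job done as asked, in the order asked, and still so for the second after the job is handed in, with the robot touching nothing.
It also fails if it takes over 48 s, if anything falls off the work surface, if the arm or the gripper's body presses on something with over 40 N, if the wrist force passes 120 N, or if a joint passes its speed limit or range.

## Working session

There is one attempt and no reset: what is moved stays moved. The work goes in short steps, Python scripts to look and compute and a tool call to move; the robot and the scene stay as the last step left them, time stands still between calls to the robot, and variables do not carry over. Pictures are saved under pics/ and viewed, and the job is handed in when it is done.

Besides the shell and the picture viewer there is one more tool, called after "Emit:" by a JSON object that holds its "op" and its "data". send_rows: Moves the arm, as the interface text tells. Its arguments: {"type":"object","properties":{"deltas":{"type":"array"}},"required":["deltas"]}

```bash
ls; mkdir -p pics
python3 - <<'E'
from cell import robot
import cv2,numpy as np
np.set_printoptions(precision=4,suppress=True)
o=robot.get_obs();print(o)
for n in ["scene","side","wrist"]:
    p=robot.camera_params(n);print(n,p)
    im=robot.snapshot(n);cv2.imwrite(f"pics/{n}0.png",im[:,:,::-1])
E
```

```text
pics
{'time': 0.0, 'joints': array([ 1.2237,  0.3794,  1.7348,  0.    ,  1.0285, -0.0333]), 'joint_velocities': array([-0.0005, -0.0003, -0.0008,  0.0006,  0.0002,  0.0008]), 'joint_efforts': array([  0.0017, -76.3739, -43.437 ,   0.0651,   0.0425,  -0.0001]), 'ee_pos': array([0.216 , 0.6656, 0.4041]), 'orientation': array([ 0.8089,  0.5879, -0.0005,  0.0003]), 'wrist_force': array([-0.216 , -0.3246,  0.0293]), 'torque': array([ 0.0135, -0.0155,  0.0496]), 'width': 0.09171167097795252}
scene {'intrinsics': array([[429.1197,   0.    , 279.1321],
       [  0.    , 429.1197, 216.8579],
       [  0.    ,   0.    ,   1.    ]]), 'extrinsics': array([[ 0.7529,  0.6581,  0.0049, -0.3341],
       [-0.5132,  0.5825,  0.6304,  0.1585],
       [ 0.412 , -0.4772,  0.7763, -1.6108],
       [ 0.    ,  0.    ,  0.    ,  1.    ]])}
side {'intrinsics': array([[408.2289,   0.    , 276.8832],
       [  0.    , 408.2289, 210.168 ],
       [  0.    ,   0.    ,   1.    ]]), 'extrinsics': array([[-0.8176,  0.5757, -0.0094,  0.4224],
       [-0.4965, -0.6966,  0.518 ,  0.1214],
       [ 0.2916,  0.4282,  0.8553, -1.3747],
       [ 0.    ,  0.    ,  0.    ,  1.    ]])}
wrist {'intrinsics': array([[309.5128,   0.    , 283.3041],
       [  0.    , 309.5128, 204.0828],
       [  0.    ,   0.    ,   1.    ]]), 'extrinsics': array([[ 0.3104,  0.9506, -0.0011, -0.6995],
       [-0.923 ,  0.3011, -0.2396,  0.0257],
       [-0.2274,  0.0754,  0.9709, -0.3904],
       [ 0.    ,  0.    ,  0.    ,  1.    ]])}
```

View pics/scene0.png

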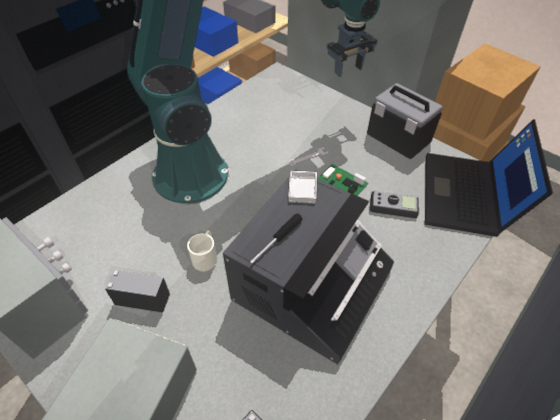

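View pics/side0.png

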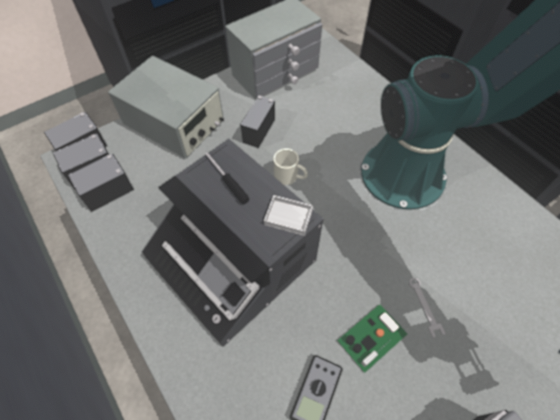

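View pics/wrist0.png

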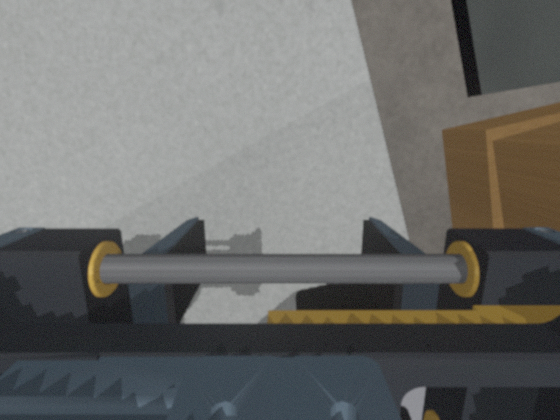

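Run:
```python
from cell import robot
import cv2,numpy as np
np.set_printoptions(precision=4,suppress=True)
from scipy.spatial.transform import Rotation as R
o=robot.get_obs();T=R.from_quat(o['orientation']).as_matrix();E=robot.camera_params('wrist')['extrinsics'];c=-E[:3,:3].T@E[:3,3]
print(T);print('cam in tool',T.T@(c-o['ee_pos']),'view dir in tool',T.T@(-E[2,:3]))
for n,(x0,y0,x1,y1) in dict(scene=(210,150,410,370),side=(130,130,330,350)).items():
    im=cv2.imread(f'pics/{n}0.png')[y0:y1,x0:x1]
    im=cv2.resize(im,None,fx=2.7,fy=2.7,interpolation=cv2.INTER_CUBIC)
    im=np.clip(im.astype(float)*1.6+15,0,255).astype('uint8')
    cv2.imwrite(f'pics/{n}0z.png',im)
```

```text
[[ 0.3087  0.9512 -0.0003]
 [ 0.9512 -0.3087 -0.0008]
 [-0.0008 -0.     -1.    ]]
cam in tool [ 0.0002 -0.0674  0.0198] view dir in tool [-0.0006  0.2396  0.9709]
```

View pics/scene0z.png

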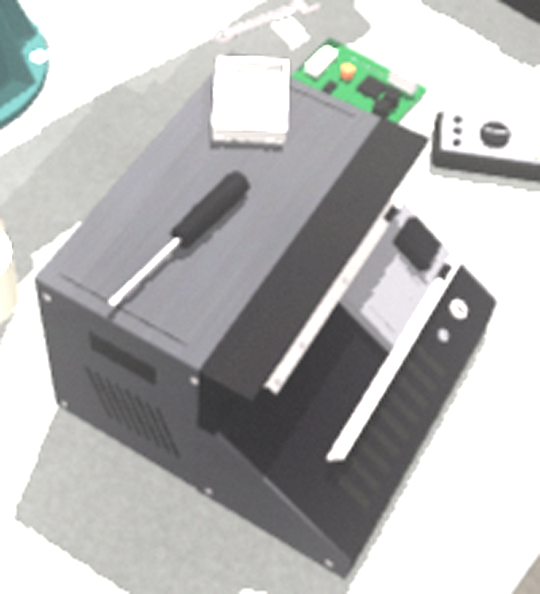

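View pics/side0z.png

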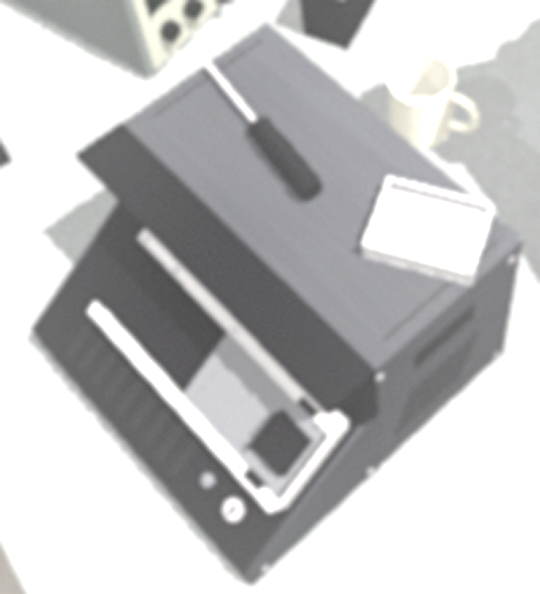

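```bash
cat > h.py <<'E'
from cell import robot
import cv2,numpy as np
from scipy.spatial.transform import Rotation as R
np.set_printoptions(precision=4,suppress=True)
C={n:robot.camera_params(n) for n in ('scene','side')}
def ray(P,uv):
    K,E=P['intrinsics'],P['extrinsics'];u,v=uv
    d=np.array([(u-K[0,2])/K[0,0],-(v-K[1,2])/K[1,1],-1.]);Rm=E[:3,:3]
    d=Rm.T@d;return -Rm.T@E[:3,3],d/np.linalg.norm(d)
def plane(P,uv,n,d):
    c,r=ray(P,uv);n=np.array(n,float);return c+r*(d-n@c)/(n@r)
def proj(P,X):
    K,E=P['intrinsics'],P['extrinsics'];X=np.atleast_2d(X);p=X@E[:3,:3].T+E[:3,3]
    return np.c_[K[0,0]*p[:,0]/-p[:,2]+K[0,2],K[1,1]*-p[:,1]/-p[:,2]+K[1,2]]
def tri(*obs):
    A=np.zeros((3,3));b=np.zeros(3);L=[]
    for P,uv in obs:
        c,r=ray(P,uv);M=np.eye(3)-np.outer(r,r);A+=M;b+=M@c;L.append((c,M))
    X=np.linalg.solve(A,b);return X,[np.linalg.norm(M@(X-c)) for c,M in L]
zs=lambda u,v:(u/2.7+210,v/2.7+150)
zd=lambda u,v:(u/2.7+130,v/2.7+130)
E
python3 - <<'E'
from h import *
pts={'backL':((38,282),(270,25)),'botfrontL_visorcorner(L)':((255,395),(80,155)),'visorR':((427,138),(372,375+0)),
'frontbottomL':((350,575),(33,333)),'frontbotR':((495,300),(250,580)),'railF L':((335,458),(93,308)),'railB L':((275,385),(145,235)),
'tab_a':((435,268),(245,445)),'tab_b':((440,250),(275,478))}
for k,(a,b) in pts.items():
    X,e=tri((C['scene'],zs(*a)),(C['side'],zd(*b)));print(k,X,np.array(e)*1e3)
E
```

```text
backL [ 0.4873 -0.2689  0.2463] [3.9749 3.9749]
botfrontL_visorcorner(L) [ 0.7203 -0.231   0.2549] [2.168 2.168]
visorR [0.6436 0.119  0.2547] [23.9701 23.9701]
frontbottomL [ 0.8456 -0.2209  0.0316] [2.5265 2.5265]
frontbotR [0.7866 0.1417 0.0419] [0.1379 0.1379]
railF L [ 0.7787 -0.1656  0.1078] [0.5861 0.5861]
railB L [ 0.7023 -0.1712  0.1701] [1.9174 1.9174]
tab_a [0.7329 0.0631 0.1428] [3.6478 3.6478]
tab_b [0.7223 0.099  0.1255] [0.6447 0.6447]
```

Emit:
{"op": "send_rows", "data": {"deltas": [[[1,-0.5,0.7,-0.3,0],[1,-0.57,0.8,-0.25,0],[1,-0.57,0.8,-0.25,0],[1,-0.57,0.8,-0.25,0],[1,-0.57,0.8,-0.25,0],[1,-0.57,0.8,-0.25,0],[1,-0.57,0.8,-0.25,0],[1,-0.57,0.8,-0.25,0],[1,-0.57,0.8,-0.25,0],[1,-0.57,0.8,-0.25,0]]]}}

```text
time: 0.98
ee_pos: [0.4492, 0.3476, 0.5054]
orientation: [0.806, 0.592, -0.003, 0.001]
wrist_force: [-0.3, 0.6, -0.8]
width: 0.0272
```

Emit:
{"op": "send_rows", "data": {"deltas": [[[1,-0.57,0.8,-0.1,0],[1,-0.57,0.8,-0.1,0],[1,-0.57,0.8,0,0],[1,-0.57,0.8,0,0],[1,-0.57,0.8,0,0],[1,-0.57,0.8,0,0],[1,-0.57,0.8,0,0],[1,-0.57,0.8,0,0],[1,0,0,0,1],[1,0,0,0,1],[1,0,0,0,1],[1,0,0,0,1]]]}}

```text
time: 1.98
ee_pos: [0.6492, 0.0733, 0.5162]
orientation: [0.894, 0.448, -0.001, 0.002]
wrist_force: [-0.0, -0.2, 0.5]
width: 0.0004
```

Emit:
{"op": "send_rows", "data": {"deltas": [[[1,0,0,0,1],[1,0,0,0,1],[1,0,0,0,1],[1,0,0,0,1],[1,0,0,0,1],[1,0,0,0,1],[1,0,0,0,1],[1,0,0,0,1],[1,0,0,0,1],[1,0,0,0,1],[1,0,0,0,1],[1,0,0,0,1]]]}}

```text
time: 2.98
ee_pos: [0.6485, 0.0725, 0.5125]
orientation: [0.999, -0.041, -0.003, 0.003]
wrist_force: [0.0, 0.1, 0.7]
width: 0.0007
```

Emit:
{"op": "send_rows", "data": {"deltas": [[[1,0,0,0,1],[1,0,0,0,1],[1,0,0,0,1],[1,0,0,0,1],[1,0,0,0,1],[1,0,0,0,1],[1,0,0,0,1],[1,0,0,0,1],[1,0,0,0,1],[1,0,0,0,1],[1,0,0,0,1],[1,0,0,0,1]]]}}

```text
time: 3.98
ee_pos: [0.6475, 0.0724, 0.5091]
orientation: [0.854, -0.519, -0.004, 0.006]
wrist_force: [0.3, -0.5, -1.1]
width: 0.0005
```

Emit:
{"op": "send_rows", "data": {"deltas": [[[1,0,0,0,1],[1,0,0,0,1],[1,0,0,0,1],[1,0,0,0,0.9],[1,0,0,0,0]]]}}

```text
time: 4.4
ee_pos: [0.6471, 0.0724, 0.5077]
orientation: [0.757, -0.654, -0.004, 0.007]
wrist_force: [-0.5, 0.8, -0.0]
width: 0.0004
```

```bash
cat > snap.py <<'E'
import sys
from h import *
import pickle
n,name=sys.argv[1:3]
o=robot.get_obs();P=robot.camera_params(n);im=robot.snapshot(n)
cv2.imwrite(f'pics/{name}.png',im[:,:,::-1]);pickle.dump((P,o),open(f'pics/{name}.pkl','wb'))
T=R.from_quat(o['orientation']).as_matrix()
print(o['time'],o['ee_pos'],o['joints'],o['wrist_force'],o['width']);print(T)
print('tip',o['ee_pos']+T[:,2]*.191)
E
python3 snap.py wrist w1; python3 -c "
import cv2,numpy as np
im=cv2.imread('pics/w1.png');cv2.imwrite('pics/w1b.png',np.clip(im*1.8+10.,0,255).astype('uint8'))"
```

```text
4.4 [0.6471 0.0724 0.5077] [ 0.0761  0.2032  1.765  -0.0049  1.1893  1.5028] [-0.4713  0.8294 -0.0087] 0.00039073931810527083
[[ 0.1455 -0.9892 -0.0156]
 [-0.9893 -0.1454 -0.0057]
 [ 0.0034  0.0162 -0.9999]]
tip [0.6441 0.0713 0.3167]
```

View pics/w1b.png

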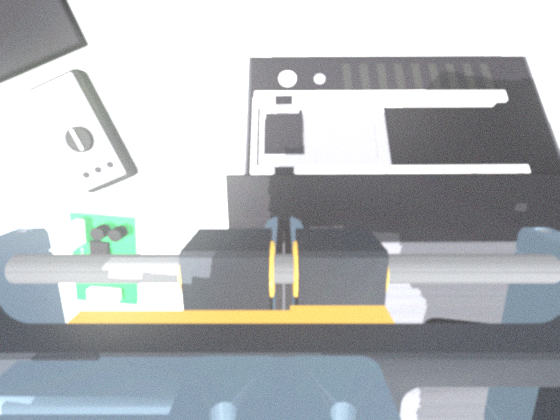

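```bash
python3 -c "
import cv2,numpy as np
im=cv2.imread('pics/w1.png')[40:190,235:415];im=np.clip(im*1.8+20.,0,255).astype('uint8')
cv2.imwrite('pics/w1z.png',cv2.resize(im,None,fx=4.4,fy=4,interpolation=cv2.INTER_CUBIC))
im=cv2.imread('pics/side0.png')[190:330,140:290];im=np.clip(im*1.8+20.,0,255).astype('uint8')
cv2.imwrite('pics/s0z.png',cv2.resize(im,None,fx=4,fy=4,interpolation=cv2.INTER_CUBIC))
"
```

```text
(no output)
```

View pics/w1z.png

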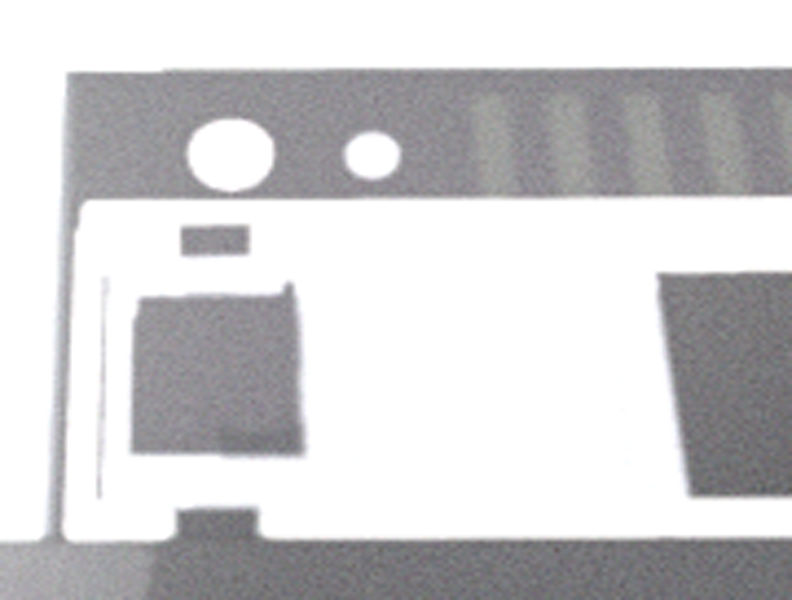

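View pics/s0z.png

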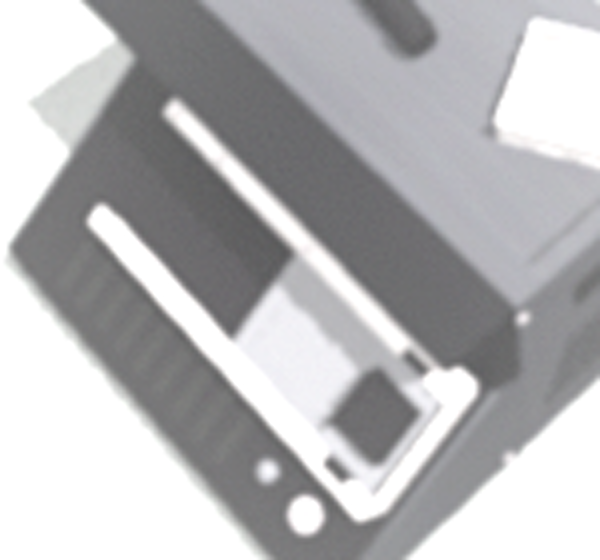

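Run:
```python
from h import *
import pickle
W,o=pickle.load(open('pics/w1.pkl','rb'))
zw=lambda x,y:(x/4.4+235,y/4+40)
s=lambda x,y:(x/4+140,y/4+190)
p={'pad -y mid':((133,377),(400,435)),'pad -y up':((131,455),(420,405)),'pad -y down':((135,300),(380,465)),
'coverend down':((658,272),(232,335)),'coverend up':((690,495),(292,252))}
for k,(a,b) in p.items():
    X,e=tri((W,zw(*a)),(C['side'],s(*b)));print(k,X,np.array(e)*1e3)
# rails far ends full-px in wrist, side z
for k,a,b in [('railF far',(505,97),s(97,212)),('railB far',(528,170),s(172,106))]:
    X,e=tri((W,a),(C['side'],b));print(k,X,np.array(e)*1e3)
# yaw via slope: fit rail front outer edge direction in wrist w/ plane
yaw=None
up=lambda y:(np.array([-np.cos(y)*np.cos(np.radians(35)),-np.sin(y)*np.cos(np.radians(35)),np.sin(np.radians(35))]))
y0=np.arctan2(.161,.987)
u=up(y0);v=np.array([np.sin(y0),-np.cos(y0),0]);n=np.cross(u,v);print('axes',u,v,n)
X,e=tri((W,zw(133,377)),(C['side'],s(400,435)))
c=X+18*v/1000
print('pad',c)
# rays onto plane n through pad-top, compare in (u,v) coords
def co(P,uv,h):  # h above pad plane
    Q=plane(P,uv,n,n@c+h)-c;return np.array([Q@u,Q@v])*1e3
for nm,x,y in [('pad-dn',135,300),('pad-up',131,455)]:print(nm,co(W,zw(x,y),0))
for nm,x,y in [('cover dn',658,272),('cover up',690,495)]:print(nm,co(W,zw(x,y),-.009))
for nm,a in [('railF L out',(253.,90.5)),('railF R out',(506,90.5)),('railB in L',(262,165)),('railB inR',(527,165))]:print(nm,co(W,a,-.003))
for nm,a in [('lamp',(287.5,78.7))]:print(nm,co(W,a,-.027))
```

```text
pad -y mid [0.697  0.0988 0.1442] [1.1395 1.1395]
pad -y up [0.6783 0.0958 0.1611] [0.7231 0.7231]
pad -y down [0.7164 0.1021 0.1283] [1.9467 1.9467]
coverend down [ 0.746  -0.0323  0.1143] [0.1935 0.1935]
coverend up [ 0.6884 -0.0386  0.1604] [0.6434 0.6434]
railF far [ 0.7772 -0.1646  0.1159] [0.2735 0.2735]
railB far [ 0.7024 -0.1686  0.1788] [0.3523 0.3523]
axes [-0.8085 -0.1319  0.5736] [ 0.161 -0.987  0.   ] [0.5661 0.0923 0.8192]
pad [0.6999 0.0811 0.1442]
pad-dn [-26.1319 -17.2418]
pad-up [ 22.6576 -18.0438]
cover dn [-39.425 119.164]
cover up [ 32.4914 117.629 ]
railF L out [-62.573  -32.2599]
railF R out [-56.0419 259.4597]
railB in L [ 34.3208 -21.1009]
railB inR [ 39.8847 255.9268]
lamp [-100.6526    8.7242]
```

```bash
cat > fit.py <<'E'
from h import *
import pickle
from scipy.optimize import least_squares
W,o=pickle.load(open('pics/w1.pkl','rb'))
zw=lambda x,y:(x/4.4+235,y/4+40)
s=lambda x,y:(x/4+140,y/4+190)
def axes(y):
    a=np.radians(35)
    u=np.array([-np.cos(y)*np.cos(a),-np.sin(y)*np.cos(a),np.sin(a)]);v=np.array([np.sin(y),-np.cos(y),0]);return np.array([u,v,np.cross(u,v)])
# (cam, uv, (x,y,z) mm, weights u,v)  y None -> use far-end param
S=C['side']
ob=[(W,(265.7,115),(-22,-18,0)),(S,s(380,465),(-22,-18,0)),(S,s(420,405),(22,-18,0)),
(W,(506,90.5),(-54,None,-3)),(W,(527,165),(41,None,-3)),(S,s(90,220),(-54,None,-3)),(S,s(165,102),(41,None,-3) ),
(W,zw(658,272),(-41,112,-9)),(W,(300,90.),(-54,'free',-3)),(W,(400,90.3),(-54,'free',-3)),(W,(400,165),(41,'free',-3))]
def f(p):
    A=axes(p[3]);r=[]
    for P,uv,q in ob:
        fr=q[1]=='free';q=np.array([q[0],p[4]*1e3 if q[1] is None else (uv[0]-284)/.75 if fr else q[1],q[2]],float)/1e3
        d=(proj(P,p[:3]+q@A)[0]-uv)
        if fr:d[0]=0
        r+=list(d)
    return np.array(r)
q=least_squares(f,[.7,.08,.144,.146,.25],loss='soft_l1')
print(q.x,np.degrees(q.x[3]));print(f(q.x).reshape(-1,2).round(1));print(axes(q.x[3]))
E
python3 fit.py
```

```text
[0.7036 0.0802 0.1516 0.1537 0.2503] 8.806051157290204
[[ 0.3 -0.5]
 [-2.3 -1. ]
 [-2.1  0.6]
 [-1.3 -0.5]
 [ 1.7  0.5]
 [-0.  -0.1]
 [-0.1  2.1]
 [-2.8 -3.8]
 [ 0.   1.9]
 [ 0.   0.5]
 [ 0.   1.4]]
[[-0.8095 -0.1254  0.5736]
 [ 0.1531 -0.9882  0.    ]
 [ 0.5668  0.0878  0.8192]]
```

Emit:
{"op": "send_rows", "data": {"deltas": [[[1,0.02,-1,0,0],[1,0.02,-1,0,0],[1,0,-0.1,0.5,0],[1,0,0,1,0],[1,0,0,1,0],[1,0,0,0.5,0],[1,0,0,0,0]]]}}

```text
time: 5.03
ee_pos: [0.7318, 0.0833, 0.3827]
orientation: [0.765, -0.644, -0.003, 0.006]
wrist_force: [-1.0, -0.5, 0.4]
width: 0.0004
```

```bash
python3 snap.py wrist w2; python3 snap.py side s2;python3 -c "
import cv2,numpy as np
im=cv2.imread('pics/w2.png');a=np.clip(im*1.8+10.,0,255).astype('uint8')
cv2.imwrite('pics/w2b.png',a)
im=cv2.imread('pics/side0.png'.replace('side0','s2'))[120:340,120:340];cv2.imwrite('pics/s2b.png',cv2.resize(np.clip(im*1.8+10.,0,255).astype('uint8'),None,fx=2.7,fy=2.7))"
```

```text
5.0333 [0.7318 0.0833 0.3827] [ 0.0822  0.4592  1.6621 -0.0051  1.0331  1.4835] [-0.9549 -0.5043  0.3839] 0.00040424992437979176
[[ 0.1713 -0.9851 -0.0124]
 [-0.9852 -0.1712 -0.0054]
 [ 0.0032  0.0132 -0.9999]]
tip [0.7294 0.0823 0.1917]
5.0833 [0.732  0.0834 0.3844] [ 0.0822  0.4576  1.661  -0.0051  1.0349  1.4838] [-0.7448 -0.5574 -0.0102] 0.0005382650472577197
[[ 0.1711 -0.9852 -0.0115]
 [-0.9853 -0.171  -0.0053]
 [ 0.0033  0.0122 -0.9999]]
tip [0.7298 0.0823 0.1934]
```

View pics/w2b.png

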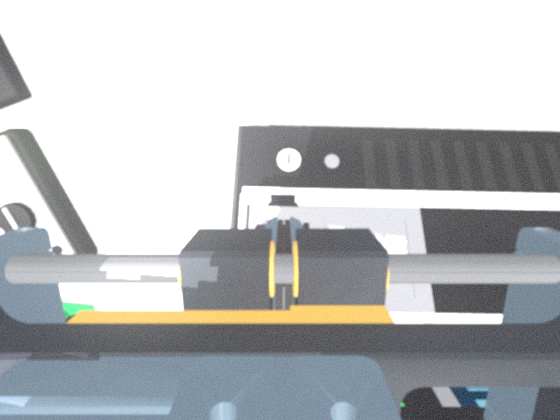

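View pics/s2b.png

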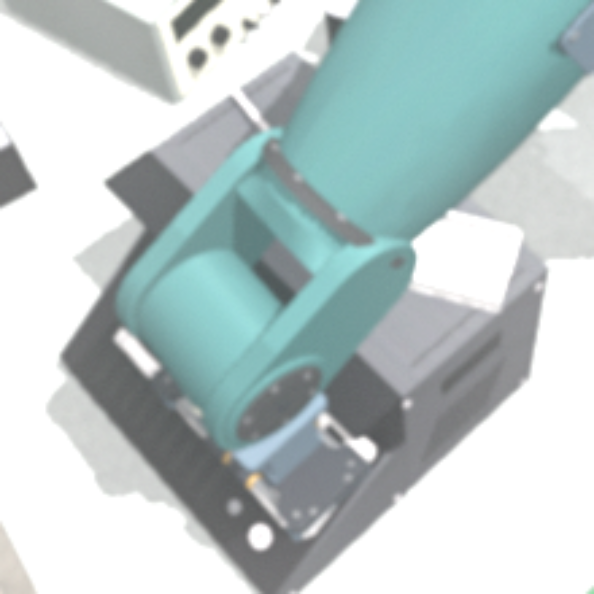

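Emit:
{"op": "send_rows", "data": {"deltas": [[[1,0,0,0.8,0.3],[1,0,0,0.1,0],[1,0,0,0.1,0]]]}}

```text
time: 5.38
ee_pos: [0.7347, 0.0835, 0.3547]
orientation: [0.758, -0.652, 0.002, 0.001]
wrist_force: [0.1, 0.1, 0.6]
width: 0.0001
```

Emit:
{"op": "send_rows", "data": {"deltas": [[[1,0,0,0,0]]]}}

```text
time: 5.47
ee_pos: [0.7348, 0.0834, 0.3556]
orientation: [0.758, -0.652, 0.002, 0.001]
wrist_force: [-0.4, -0.0, 0.9]
width: 0.0001
```

Emit:
{"op": "send_rows", "data": {"deltas": [[[1,0,0.07,0.1,0],[1,0,0,0,0]]]}}

```text
time: 5.63
ee_pos: [0.7327, 0.0831, 0.3552]
orientation: [0.759, -0.651, 0.004, -0.001]
wrist_force: [-0.8, -0.2, -0.5]
width: 0.0002
```

```bash
python3 snap.py side s3; python3 snap.py scene c3; python3 snap.py wrist w3;python3 -c "
import cv2,numpy as np
im=cv2.imread('pics/c3.png')[150:350,220:420];cv2.imwrite('pics/c3b.png',cv2.resize(np.clip(im*1.8+10.,0,255).astype('uint8'),None,fx=2.9,fy=2.9))
im=cv2.imread('pics/w3.png');cv2.imwrite('pics/w3b.png',np.clip(im*1.8+10.,0,255).astype('uint8'))"
```

```text
5.6333 [0.7327 0.0831 0.3552] [ 0.0818  0.4884  1.6742 -0.0053  0.9731  1.5032] [-0.8482 -0.161  -0.5132] 0.00020919224864869245
[[ 0.1518 -0.9884  0.0062]
 [-0.9884 -0.1518 -0.0039]
 [ 0.0048 -0.0055 -1.    ]]
tip [0.7338 0.0823 0.1643]
5.6833 [0.7331 0.0831 0.3561] [ 0.0818  0.488   1.6732 -0.0053  0.9733  1.5033] [-0.6128  0.4862  0.0824] 0.0005747434964327317
[[ 0.1517 -0.9884  0.0075]
 [-0.9884 -0.1517 -0.0038]
 [ 0.0049 -0.0068 -1.    ]]
tip [0.7345 0.0824 0.1651]
5.7333 [0.7332 0.0831 0.3559] [ 0.0818  0.4883  1.673  -0.0053  0.9731  1.5035] [-0.1073 -0.2179 -0.226 ] 0.0007578427089346077
[[ 0.1515 -0.9884  0.0075]
 [-0.9884 -0.1515 -0.0038]
 [ 0.0049 -0.0068 -1.    ]]
tip [0.7346 0.0824 0.165 ]
```

View pics/c3b.png

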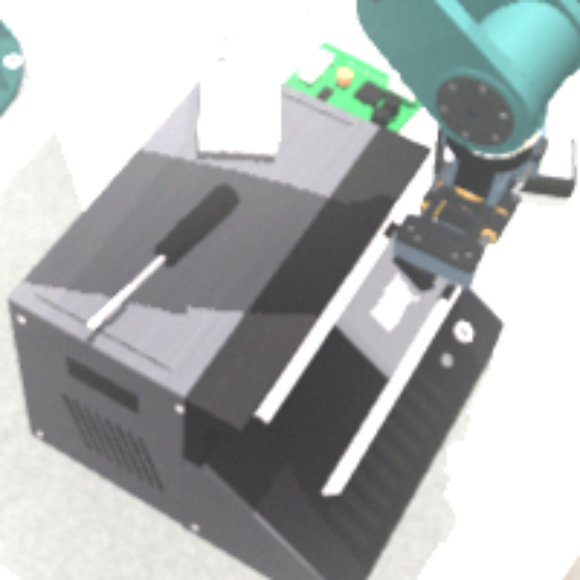

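View pics/w3b.png

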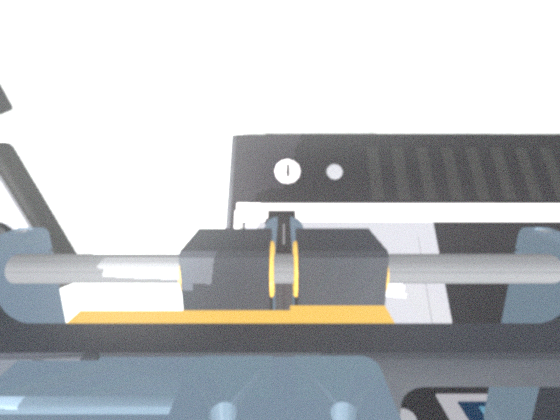

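Emit:
{"op": "send_rows", "data": {"deltas": [[[1,0,0.15,0.25,0],[1,0,0,0,0]]]}}

```text
time: 5.95
ee_pos: [0.7269, 0.0821, 0.3456]
orientation: [0.759, -0.651, 0.004, -0.001]
wrist_force: [0.2, 0.2, 0.5]
width: 0.0004
```

```bash
cat > st.py <<'E'
from h import *
o=robot.get_obs();T=R.from_quat(o['orientation']).as_matrix()
t=o['ee_pos']+T[:,2]*.191
c=np.array([.7036,.0802,.1516]);
a=np.radians(35);y=.1537
u=np.array([-np.cos(y)*np.cos(a),-np.sin(y)*np.cos(a),np.sin(a)]);v=np.array([np.sin(y),-np.cos(y),0]);A=np.array([u,v,np.cross(u,v)])
e=t+T[:,1]*.016
print('t',round(o['time'],2),'ee',o['ee_pos'],'tip',t,'toolz',T[:,2],'toolx',T[:,0],'F',o['wrist_force'],'tau',o['torque'])
print('edge in tab(mm)',A@(e-c)*1e3,'F tab',A@o['wrist_force'],'eff',o['joint_efforts'],'w',o['width'])
E
python3 st.py
```

```text
t 5.95 ee [0.7269 0.0821 0.3456] tip [0.7285 0.0814 0.1546] toolz [ 0.0082 -0.0037 -1.    ] toolx [ 0.1516 -0.9884  0.0049] F [0.206  0.2373 0.5055] tau [-0.0695  0.1569  0.0124]
edge in tab(mm) [-5.4998  2.5908  7.4134] F tab [ 0.0935 -0.203   0.5517] eff [ -0.0431 -88.0991 -45.4016   0.0255  -0.5626  -0.0041] w 0.0004178078061040886
```

Emit:
{"op": "send_rows", "data": {"deltas": [[[1,0,0,0.15,0],[1,0,0,0.05,0]]]}}

```text
time: 6.12
ee_pos: [0.7267, 0.082, 0.337]
orientation: [0.759, -0.651, 0.004, -0.001]
wrist_force: [-0.4, 0.1, -0.7]
width: 0.0003
```

```bash
python3 st.py
```

```text
t 6.12 ee [0.7267 0.082  0.337 ] tip [0.7282 0.0813 0.146 ] toolz [ 0.0082 -0.0037 -1.    ] toolx [ 0.1516 -0.9884  0.0049] F [-0.4214  0.1177 -0.7427] tau [-0.1059  0.1163  0.0106]
edge in tab(mm) [-10.2412   2.6427   0.2329] F tab [-0.0997 -0.1808 -0.8369] eff [ -0.0107 -86.5077 -43.0006   0.0242  -0.2081   0.0002] w 0.0002706947214300595
```

Emit:
{"op": "send_rows", "data": {"deltas": [[[1,0,0.04,0.06,0],[1,0,0.04,0.06,0]]]}}

```text
time: 6.28
ee_pos: [0.7237, 0.0815, 0.3316]
orientation: [0.759, -0.651, 0.004, -0.001]
wrist_force: [0.9, -0.2, 3.7]
width: 0.0003
```

```bash
python3 st.py
```

```text
t 6.28 ee [0.7237 0.0815 0.3316] tip [0.7253 0.0808 0.1406] toolz [ 0.0086 -0.0037 -1.    ] toolx [ 0.1517 -0.9884  0.005 ] F [ 0.9445 -0.2226  3.6625] tau [-0.0857  0.1487 -0.0298]
edge in tab(mm) [-10.9366   2.6843  -5.9108] F tab [1.3641 0.3646 3.516 ] eff [ -0.0854 -80.4883 -38.753   -0.0112   0.1274   0.0026] w 0.0002984487679528075
```

Emit:
{"op": "send_rows", "data": {"deltas": [[[1,0,0.04,0.07,0],[1,0,0.04,0.07,0]]]}}

```text
time: 6.45
ee_pos: [0.7209, 0.0811, 0.3267]
orientation: [0.759, -0.651, 0.005, -0.002]
wrist_force: [2.9, 0.4, 14.4]
width: 0.0002
```

```bash
python3 st.py
```

```text
t 6.45 ee [0.7209 0.0811 0.3267] tip [0.723  0.0804 0.1357] toolz [ 0.0107 -0.0034 -0.9999] toolx [ 0.1517 -0.9884  0.005 ] F [ 2.91    0.3735 14.4292] tau [ 0.0348 -0.1648 -0.0132]
edge in tab(mm) [-11.8322   2.709  -11.3316] F tab [ 5.8737  0.0764 13.502 ] eff [ -0.2538 -76.7161 -35.9403  -0.0607   0.2266   0.0007] w 0.0001820556068512048
```

Emit:
{"op": "send_rows", "data": {"deltas": [[[1,0.12,0.03,0.05,0],[1,0.15,0.03,0.05,0],[1,0.15,0.03,0.05,0]]]}}

```text
time: 6.7
ee_pos: [0.7224, 0.065, 0.3261]
orientation: [0.759, -0.651, 0.008, -0.006]
wrist_force: [0.2, 1.5, 13.5]
width: 0.0001
```

```bash
python3 st.py
```

```text
t 6.7 ee [0.7224 0.065  0.3261] tip [0.7264 0.0646 0.1351] toolz [ 0.0209 -0.0017 -0.9998] toolx [ 0.1525 -0.9883  0.0049] F [ 0.2321  1.5356 13.5036] tau [0.257  0.3166 0.0049]
edge in tab(mm) [-13.022   18.8497 -11.3792] F tab [ 7.3649 -1.4819 11.3279] eff [  0.3223 -73.2456 -33.9527  -0.359   -0.158    0.2131] w 7.894483210499169e-05
```

Emit:
{"op": "send_rows", "data": {"deltas": [[[1,0.3,0.01,0.02,0],[1,0.4,0.01,0.02,0],[1,0.4,0.01,0.02,0],[1,0.4,0.01,0.02,0],[1,0.4,0.01,0.02,0]]]}}

```text
time: 7.12
ee_pos: [0.7344, -0.0103, 0.3277]
orientation: [0.76, -0.65, 0.012, -0.01]
wrist_force: [0.3, 2.1, 6.4]
width: 0.0003
```

```bash
python3 st.py;  python3 snap.py scene c4;python3 -c "
import cv2,numpy as np
im=cv2.imread('pics/c4.png')[150:350,220:420];cv2.imwrite('pics/c4b.png',cv2.resize(np.clip(im*1.8+10.,0,255).astype('uint8'),None,fx=2.9,fy=2.9))"
```

```text
t 7.12 ee [ 0.7344 -0.0103  0.3277] tip [ 0.7403 -0.0102  0.1368] toolz [ 0.0309  0.0007 -0.9995] toolx [ 0.1548 -0.9879  0.0041] F [0.2983 2.0662 6.3968] tau [ 0.4114  0.2817 -0.0128]
edge in tab(mm) [-14.0427  94.9842  -8.8921] F tab [ 3.1684 -1.9962  5.5905] eff [  1.8271 -80.3688 -36.9131  -0.502   -0.1968   0.5466] w 0.0003207530531833625
7.1167 [ 0.7344 -0.0103  0.3277] [-0.046   0.5136  1.6937  0.0027  0.9034  1.3677] [0.2983 2.0662 6.3968] 0.0003207530531833625
[[ 0.1548 -0.9875  0.0309]
 [-0.9879 -0.1548  0.0007]
 [ 0.0041 -0.0307 -0.9995]]
tip [ 0.7403 -0.0102  0.1368]
```

View pics/c4b.png

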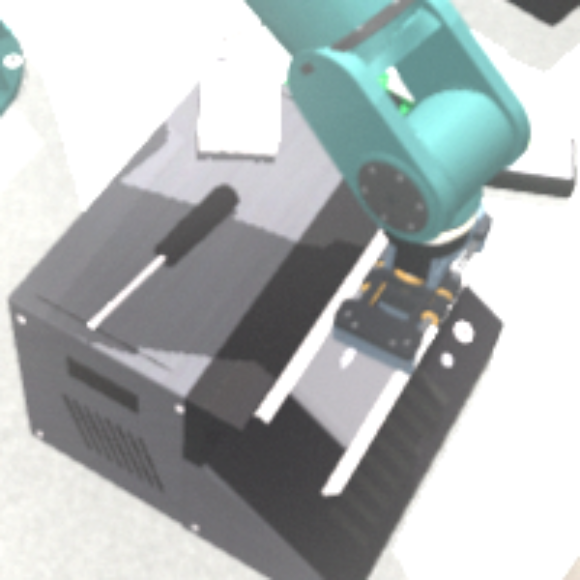

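Emit:
{"op": "send_rows", "data": {"deltas": [[[1,0.35,0.03,0.03,0],[1,0.3,0.03,0.03,0],[1,0.2,0.02,0.03,0],[1,0.15,0.02,0.03,0]]]}}

```text
time: 7.5
ee_pos: [0.739, -0.0548, 0.3259]
orientation: [0.759, -0.651, 0.014, -0.014]
wrist_force: [-0.5, 24.6, 7.4]
width: 0.0003
```

```bash
python3 st.py
```

```text
t 7.5 ee [ 0.739  -0.0548  0.3259] tip [ 0.7465 -0.0545  0.135 ] toolz [ 0.0396  0.0017 -0.9992] toolx [ 0.1522 -0.9883  0.0044] F [-0.5158 24.5881  7.3894] tau [ 4.5997  0.468  -0.27  ]
edge in tab(mm) [-14.6244 139.6943 -10.7412] F tab [  1.5723 -24.3772   7.9198] eff [ -9.9067 -80.6721 -38.0739  -3.6608  -0.5135  -0.146 ] w 0.0003114256013620607
```

Emit:
{"op": "send_rows", "data": {"deltas": [[[1,0,-0.1,-0.3,0],[1,0,-0.3,-0.8,0],[1,0,-0.2,-0.8,0],[1,0,0,-0.8,0],[1,0,0,-0.8,0],[1,0,0,0,0]]]}}

```text
time: 8.0
ee_pos: [0.757, -0.0531, 0.4669]
orientation: [0.758, -0.652, 0.01, -0.011]
wrist_force: [2.0, -0.5, -0.4]
width: 0.0005
```

```bash
python3 st.py;  python3 snap.py wrist w5;python3 snap.py scene c5;python3 -c "
import cv2,numpy as np
im=cv2.imread('pics/w5.png');cv2.imwrite('pics/w5b.png',np.clip(im*2.5+20.,0,255).astype('uint8'))
im=cv2.imread('pics/c5.png')[150:350,220:420];cv2.imwrite('pics/c5b.png',cv2.resize(np.clip(im*1.8+10.,0,255).astype('uint8'),None,fx=2.9,fy=2.9))"
```

```text
t 8.0 ee [ 0.757  -0.0531  0.4669] tip [ 0.7627 -0.0522  0.276 ] toolz [ 0.03    0.0045 -0.9995] toolx [ 0.1501 -0.9887  0.0001] F [ 2.0383 -0.5176 -0.3587] tau [-0.0475  0.1793  0.0127]
edge in tab(mm) [ 52.9182 139.8914 114.2246] F tab [-1.7908  0.8236  0.816 ] eff [  0.0644 -77.1438 -41.8843   0.0561   1.1135   0.0068] w 0.0005346514573569283
8.0 [ 0.757  -0.0531  0.4669] [-0.1015  0.4086  1.5722  0.0083  1.1313  1.3152] [ 2.0383 -0.5176 -0.3587] 0.0005346514573569283
[[ 0.1501 -0.9882  0.03  ]
 [-0.9887 -0.1501  0.0045]
 [ 0.0001 -0.0304 -0.9995]]
tip [ 0.7627 -0.0522  0.276 ]
8.05 [ 0.7565 -0.0531  0.4639] [-0.1015  0.4107  1.5749  0.0083  1.1292  1.3151] [-0.158   0.2382 -0.3857] 0.0009211648331699676
[[ 0.1501 -0.9883  0.0274]
 [-0.9887 -0.1501  0.0047]
 [-0.0006 -0.0278 -0.9996]]
tip [ 0.7618 -0.0522  0.273 ]
```

View pics/w5b.png

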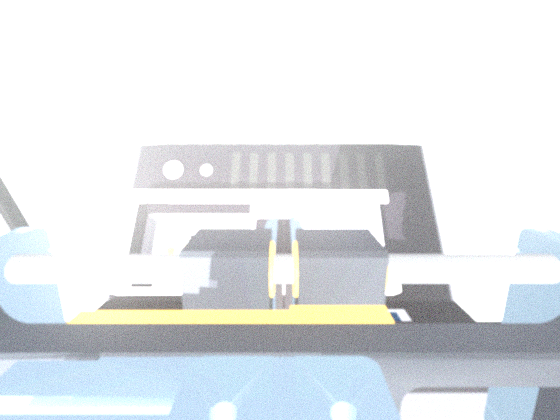

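View pics/c5b.png

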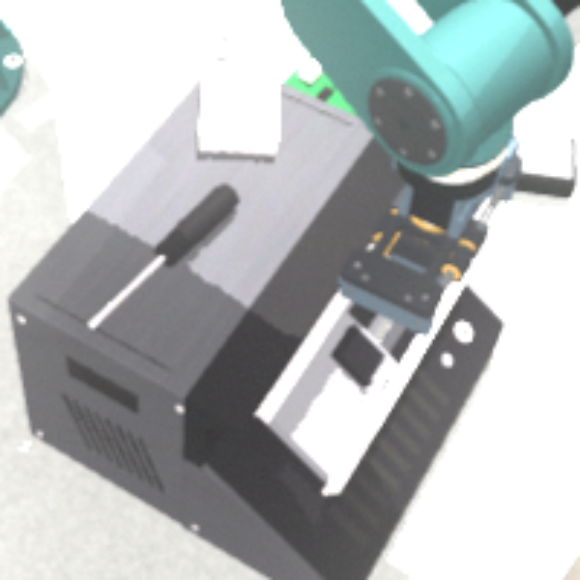

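Emit:
{"op": "send_rows", "data": {"deltas": [[[1,-0.6,0.2,-0.6,0],[1,-0.63,0.6,-0.4,0],[1,-0.63,0.75,-0.1,0],[1,-0.63,0.75,0,0],[1,0,0.5,0,0],[1,0,0,0,0]]]}}

```text
time: 8.6
ee_pos: [0.6229, 0.0303, 0.4921]
orientation: [0.758, -0.653, 0.002, -0.005]
wrist_force: [-0.2, -0.1, 0.4]
width: 0.001
```

```bash
python3 st.py;  python3 snap.py wrist w6;python3 -c "
import cv2,numpy as np
im=cv2.imread('pics/w6.png');cv2.imwrite('pics/w6b.png',np.clip(im*2.5+20.,0,255).astype('uint8'))"
```

```text
t 8.6 ee [0.6229 0.0303 0.4921] tip [0.6246 0.0313 0.3011] toolz [ 0.0088  0.0052 -0.9999] toolx [ 0.1484 -0.9889 -0.0038] F [-0.1795 -0.1301  0.3739] tau [-0.0614  0.1456 -0.036 ]
edge in tab(mm) [168.8815  36.165   64.0907] F tab [0.3761 0.1011 0.1932] eff [  0.7041 -65.4375 -45.66     0.1094  -0.1124   0.022 ] w 0.0010419707245898193
8.6 [0.6229 0.0303 0.4921] [0.0106 0.1674 1.8367 0.0056 1.1286 1.4301] [-0.1795 -0.1301  0.3739] 0.0010419707245898193
[[ 0.1484 -0.9889  0.0088]
 [-0.9889 -0.1483  0.0052]
 [-0.0038 -0.0095 -0.9999]]
tip [0.6246 0.0313 0.3011]
```

View pics/w6b.png

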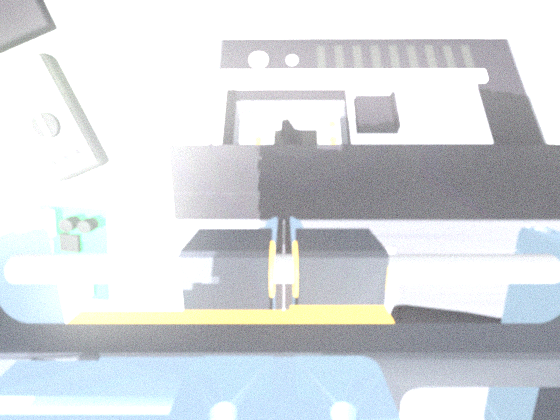

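Emit:
{"op": "send_rows", "data": {"deltas": [[[1,0,-1,0,0],[1,0,0,0,0]]]}}

```text
time: 8.82
ee_pos: [0.6642, 0.0361, 0.4897]
orientation: [0.758, -0.653, 0.0, -0.004]
wrist_force: [-0.3, 0.3, 0.9]
width: 0.0005
```

```bash
python3 st.py;  python3 snap.py wrist w7;python3 -c "
import cv2,numpy as np
im=cv2.imread('pics/w7.png');cv2.imwrite('pics/w7b.png',cv2.resize(np.clip(im[80:230,180:400]*2.2+5.,0,255).astype('uint8'),None,fx=3.6,fy=3.6))"
```

```text
t 8.82 ee [0.6642 0.0361 0.4897] tip [0.6652 0.0371 0.2987] toolz [ 0.0054  0.0053 -1.    ] toolx [ 0.1477 -0.989  -0.0044] F [-0.2661  0.3014  0.9375] tau [-0.0825  0.1451 -0.0384]
edge in tab(mm) [133.8995  36.6249  85.6679] F tab [ 0.7153 -0.3386  0.6436] eff [  0.8332 -62.9719 -48.3174   0.0847   0.1553   0.1591] w 0.0005065111578389862
8.8167 [0.6642 0.0361 0.4897] [0.0186 0.2394 1.7543 0.0057 1.1425 1.4389] [-0.2661  0.3014  0.9375] 0.0005065111578389862
[[ 0.1477 -0.989   0.0054]
 [-0.989  -0.1477  0.0053]
 [-0.0044 -0.0061 -1.    ]]
tip [0.6652 0.0371 0.2987]
```

View pics/w7b.png

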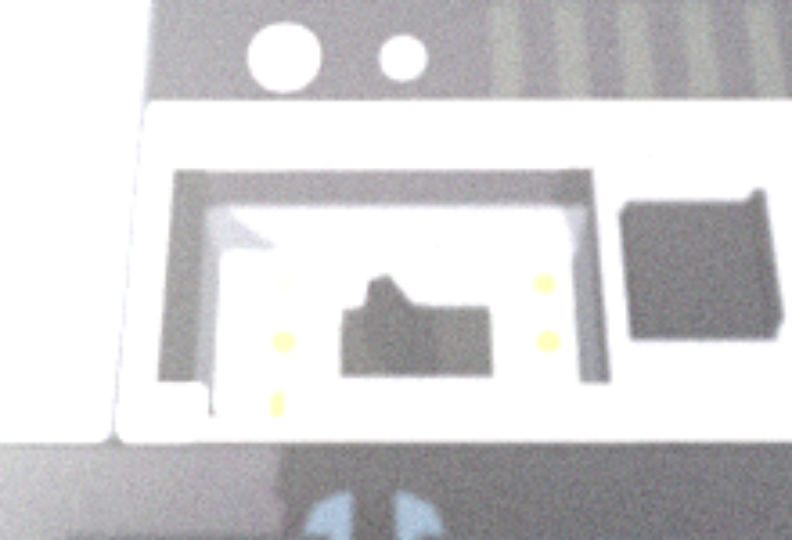

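```bash
cat >> h.py <<'E'
c0=np.array([.7036,.0802,.1516]);_a=np.radians(35);_y=.1537
_u=np.array([-np.cos(_y)*np.cos(_a),-np.sin(_y)*np.cos(_a),np.sin(_a)]);_v=np.array([np.sin(_y),-np.cos(_y),0]);A=np.array([_u,_v,np.cross(_u,_v)])
E
python3 - <<'E'
from h import *
import pickle
W,o=pickle.load(open('pics/w7.pkl','rb'))
z=lambda x,y:(x/3.6+180,y/3.6+80)
for off in (0,-.0049):
  for nm,x,y,h in [('lever tip dn L',370,280,-.032),('lever tip dn R',396,280,-.032),('mouth L up',160,381,-.009),('mouth dnL',175,172,-.009),('mouth dnR(cover edge)',592,172,-.009),('pad L dn',622,205,-.005),('pad L up',630,338,-.005),('railout',500,100,-.003),('floor blk L',342,376,-.063),('floor blk R',492,376,-.063)]:
    n=A[2];P=plane(W,z(x,y),n,n@c0+h+off);print(nm,(A@(P-c0)*1e3).round(1))
E
```

```text
lever tip dn L [-11.   35.2 -32. ]
lever tip dn R [-11.   43.3 -32. ]
mouth L up [ 34.  -23.3  -9. ]
mouth dnL [-35.5 -23.4  -9. ]
mouth dnR(cover edge) [-34.3 102.3  -9. ]
pad L dn [-19.9 109.3  -5. ]
pad L up [ 23.6 107.8  -5. ]
railout [-56.3  75.1  -3. ]
floor blk L [  7.5  25.6 -63. ]
floor blk R [  7.8  75.4 -63. ]
lever tip dn L [-13.9  35.2 -36.9]
lever tip dn R [-13.8  43.4 -36.9]
mouth L up [ 31.8 -24.4 -13.9]
mouth dnL [-38.9 -24.5 -13.9]
mouth dnR(cover edge) [-37.8 103.5 -13.9]
pad L dn [-23.2 110.6  -9.9]
pad L up [ 21.1 109.   -9.9]
railout [-60.3  75.7  -7.9]
floor blk L [  5.2  25.4 -67.9]
floor blk R [  5.5  76.  -67.9]
```

```bash
cat > kin.py <<'E'
from h import *
import pickle,glob
D=[pickle.load(open(f,'rb'))[1] for f in sorted(glob.glob('pics/*.pkl'))]
D.append({'joints':np.array([ 1.2237,  0.3794,  1.7348,  0.    ,  1.0285, -0.0333]),'ee_pos':np.array([0.216 , 0.6656, 0.4041])})
rows=[];b=[]
for o in D:
    j=o['joints'];p=o['ee_pos'];r=np.hypot(p[0],p[1]);a=j[1]+j[2];s=a+j[4]
    rows.append([1,0,np.sin(j[1]),np.sin(a),np.cos(a),np.sin(s)]);b.append(r)
    rows.append([0,1,np.cos(j[1]),np.cos(a),-np.sin(a),np.cos(s)]);b.append(p[2])
x,res,rk,sv=np.linalg.lstsq(np.array(rows),np.array(b),rcond=1e-6)
E
python3 - <<'E'
from kin import *
print(x,rk,sv,np.abs(np.array(rows)@x-b).max())
def fk(j2,j3,j5):
    a=j2+j3;s=a+j5
    return np.array([1,0,np.sin(j2),np.sin(a),np.cos(a),np.sin(s)])@x,np.array([0,1,np.cos(j2),np.cos(a),-np.sin(a),np.cos(s)])@x
for j2 in np.arange(-.74,1.6,.1):
    j5=.31;j3=np.pi-j5-j2
    print(round(j2,2),round(j3,2),np.round(fk(j2,j3,j5),3), 'ok' if j3<=2.66 else '')
for o in D: 
    T=R.from_quat(o['orientation']).as_matrix() if 'orientation' in o else None
    j=o['joints'];
    if T is not None: print(j[1]+j[2]+j[4]-np.pi, T[:,2])
E
```

```text
[0.0004 0.3189 0.5505 0.604  0.0413 0.0786] 6 [6.8498 4.9898 0.3394 0.2086 0.1484 0.0342] 2.2915947041401985e-05
-0.74 3.57 [-0.226  0.059] 
-0.64 3.47 [-0.183  0.094] 
-0.54 3.37 [-0.138  0.125] 
-0.44 3.27 [-0.089  0.151] 
-0.34 3.17 [-0.038  0.172] 
-0.24 3.07 [0.014 0.187] 
-0.14 2.97 [0.068 0.198] 
-0.04 2.87 [0.123 0.203] 
0.06 2.77 [0.178 0.202] 
0.16 2.67 [0.233 0.196] 
0.26 2.57 [0.287 0.185] ok
0.36 2.47 [0.339 0.168] ok
0.46 2.37 [0.39  0.146] ok
0.56 2.27 [0.438 0.119] ok
0.66 2.17 [0.483 0.087] ok
0.76 2.07 [0.525 0.052] ok
0.86 1.97 [0.562 0.012] ok
0.96 1.87 [ 0.596 -0.032] ok
1.06 1.77 [ 0.626 -0.078] ok
1.16 1.67 [ 0.65  -0.128] ok
1.26 1.57 [ 0.669 -0.179] ok
1.36 1.47 [ 0.684 -0.232] ok
1.46 1.37 [ 0.692 -0.287] ok
1.56 1.27 [ 0.696 -0.341] ok
-0.007113399382851604 [ 0.0075 -0.0038 -1.    ]
-0.030875713473896838 [ 0.0309  0.0007 -0.9995]
-0.026814613744254423 [ 0.0274  0.0047 -0.9996]
0.011907810292205667 [-0.0115 -0.0053 -0.9999]
-0.005867152109278795 [ 0.0062 -0.0039 -1.    ]
0.01595453655492829 [-0.0156 -0.0057 -0.9999]
0.012835418893673012 [-0.0124 -0.0054 -0.9999]
-0.00715044967721834 [ 0.0075 -0.0038 -1.    ]
-0.02943072969171423 [ 0.03    0.0045 -0.9995]
-0.008894787500380641 [ 0.0088  0.0052 -0.9999]
-0.005457284572704335 [ 0.0054  0.0053 -1.    ]
```

Run:
```python
from h import *
a=cv2.imread('pics/scene0.png');b=cv2.imread('pics/c5.png')
for (x0,y0,x1,y1) in [(225,250,290,320),(235,215,262,262),(375,255,395,280),(185,230,220,270)]:
    A1=a[y0:y1,x0:x1].astype(np.float32).mean(2);B1=b[y0:y1,x0:x1].astype(np.float32).mean(2)
    print(cv2.phaseCorrelate(A1,B1,cv2.createHanningWindow((x1-x0,y1-y0),cv2.CV_32F)))
# mug base by plane: scene px (203,268) base, side (285,180)
print('mug',plane(C['scene'],(202,255),[0,0,1],.046),plane(C['side'],(285,165),[0,0,1],.046))
print('battery',plane(C['scene'],(138,278),[0,0,1],.1),plane(C['side'],(262,108),[0,0,1],.1))
for n,p in [('backL',(38,282)),('backmid',(100,215)),('back R?',(215,70)),('tray',(250,98)),('drv handle end',(240,180)),('drv tip',(112,303))]:print(n,plane(C['scene'],zs(*p),[0,0,1],.255))
for n,p in [('backL',(270,25)),('backR',(520,245)),('tray',(428,230)),('drv end',(310,190)),('drv tip',(208,63))]:print(n,plane(C['side'],zd(*p),[0,0,1],.255))
```

```text
((0.13603866362834083, 0.191778904131219), 0.8355414484754021)
((0.4378501431641162, 0.34514690070476917), 0.8121906511577559)
((0.027878930641490385, 0.5022215460969193), 1.012231946825981)
((-0.6478293738556928, -0.37352902511205244), 0.8844698694017198)
mug [ 0.3304 -0.2334  0.046 ] [ 0.3198 -0.2325  0.046 ]
battery [ 0.2853 -0.4256  0.1   ] [ 0.2653 -0.4441  0.1   ]
backL [ 0.4966 -0.2727  0.255 ]
backmid [ 0.4855 -0.1779  0.255 ]
back R? [0.442  0.0466 0.255 ]
tray [0.4966 0.0395 0.255 ]
drv handle end [ 0.5599 -0.0539  0.255 ]
drv tip [ 0.5643 -0.244   0.255 ]
backL [ 0.4863 -0.2639  0.255 ]
backR [0.4396 0.0875 0.255 ]
tray [0.4977 0.0269 0.255 ]
drv end [ 0.5616 -0.0716  0.255 ]
drv tip [ 0.563  -0.2577  0.255 ]
```

Emit:
{"op": "send_rows", "data": {"deltas": [[[1,0,0.3,-0.6,0],[1,0.2,0.8,-0.4,0],[1,0.27,0.9,0,0],[1,0.27,0.9,0,0],[1,0.27,0.9,0,0],[1,0.27,0.9,0,0],[1,0.27,0.9,0,0],[1,0.27,0.8,0,0],[1,0.2,0,0,0]]]}}

```text
time: 9.62
ee_pos: [0.4153, -0.0866, 0.5199]
orientation: [0.758, -0.653, -0.006, 0.001]
wrist_force: [0.5, -1.1, 0.1]
width: 0.0005
```

```bash
python3 st.py;  python3 snap.py wrist w8; python3 snap.py side s8
```

```text
t 9.62 ee [ 0.4153 -0.0866  0.5199] tip [ 0.4133 -0.0855  0.3289] toolz [-0.0105  0.0055 -0.9999] toolx [ 0.1483 -0.9889 -0.007 ] F [ 0.4992 -1.0871  0.059 ] tau [-0.0391  0.0927 -0.0081]
edge in tab(mm) [370.6971 119.2549 -42.8855] F tab [-0.2339  1.1507  0.2358] eff [  1.6508 -34.8352 -45.6191  -0.0103   0.3849  -0.1467] w 0.0005108407082603054
9.6167 [ 0.4153 -0.0866  0.5199] [-0.261  -0.2263  2.1671  0.0028  1.2124  1.16  ] [ 0.4992 -1.0871  0.059 ] 0.0005108407082603054
[[ 0.1483 -0.9889 -0.0105]
 [-0.9889 -0.1484  0.0055]
 [-0.007   0.0096 -0.9999]]
tip [ 0.4133 -0.0855  0.3289]
9.6667 [ 0.4172 -0.0873  0.5203] [-0.2615 -0.2226  2.1636  0.0027  1.2109  1.1601] [ 0.1992  0.5748 -0.7817] 0.0006923034016589706
[[ 0.1476 -0.989  -0.0093]
 [-0.989  -0.1477  0.0051]
 [-0.0065  0.0084 -0.9999]]
tip [ 0.4154 -0.0864  0.3293]
```

View pics/w8.png

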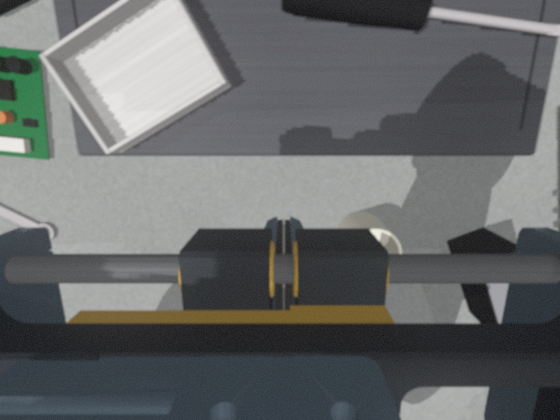

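View pics/s8.png

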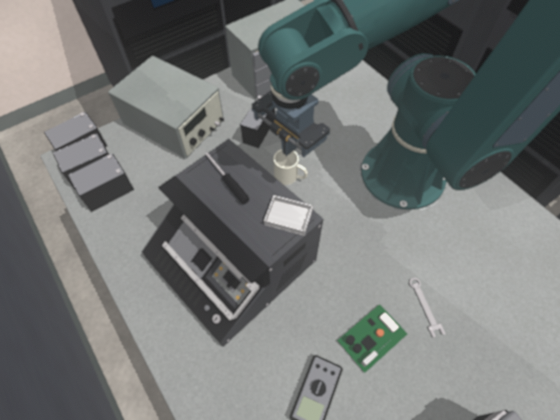

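Emit:
{"op": "send_rows", "data": {"deltas": [[[1,0,0,0.7,0],[1,0,0,0.8,0],[1,0,0,0.8,0],[1,0,0,0.5,0],[1,0,-0.4,0,0],[1,0,-0.2,0,0]]]}}

```text
time: 10.22
ee_pos: [0.4442, -0.0822, 0.4026]
orientation: [0.757, -0.653, -0.01, 0.006]
wrist_force: [-101.9, -25.2, 72.7]
width: 0.0004
```

```bash
python3 st.py
```

```text
t 10.22 ee [ 0.4442 -0.0822  0.4026] tip [ 0.4399 -0.0813  0.2117] toolz [-0.0228  0.0047 -0.9997] toolx [ 0.1464 -0.9892 -0.0079] F [-101.8663  -25.2289   72.6843] tau [-3.7256 14.9571 -0.0068]
edge in tab(mm) [ 281.484   119.1027 -123.343 ] F tab [127.3142   9.3362  -0.4152] eff [ 17.0273 -14.7044 -59.7461   8.7536 -20.646   -0.1855] w 0.00039584922577079283
```

Emit:
{"op": "send_rows", "data": {"deltas": [[[1,0,0.04,0,0]]]}}

```text
time: 10.3
ee_pos: [0.4433, -0.0821, 0.401]
orientation: [0.757, -0.653, -0.013, 0.008]
wrist_force: [0.3, 0.1, -0.0]
width: 0.0006
```

```bash
python3 st.py; python3 snap.py scene c9;python3 - <<'E'
from h import *
a=cv2.imread('pics/c5.png');b=cv2.imread('pics/c9.png')
for (x0,y0,x1,y1) in [(225,250,290,320),(285,165,320,205)]:
    A1=a[y0:y1,x0:x1].astype(np.float32).mean(2);B1=b[y0:y1,x0:x1].astype(np.float32).mean(2)
    print(cv2.phaseCorrelate(A1,B1,cv2.createHanningWindow((x1-x0,y1-y0),cv2.CV_32F)))
cv2.imwrite('pics/c9b.png',cv2.resize(np.clip(b[130:370,180:420]*1.8+10.,0,255).astype('uint8'),None,fx=2.5,fy=2.5))
E
```

```text
t 10.3 ee [ 0.4433 -0.0821  0.401 ] tip [ 0.4374 -0.0811  0.2101] toolz [-0.0307  0.005  -0.9995] toolx [ 0.1472 -0.9891 -0.0095] F [ 0.3146  0.1358 -0.0018] tau [-0.0629  0.0812 -0.037 ]
edge in tab(mm) [ 282.6472  118.5499 -125.887 ] F tab [-0.2727 -0.0861  0.1888] eff [ -0.024  -37.4411 -40.1504  -0.4856   1.2137   0.1804] w 0.0005960319538522345
10.3 [ 0.4433 -0.0821  0.401 ] [-0.2344 -0.019   2.2211 -0.0027  0.9705  1.1902] [ 0.3146  0.1358 -0.0018] 0.0005960319538522345
[[ 0.1472 -0.9886 -0.0307]
 [-0.9891 -0.1474  0.005 ]
 [-0.0095  0.0296 -0.9995]]
tip [ 0.4374 -0.0811  0.2101]
((-0.1255154666374878, -0.1963651376789528), 0.8666368274041164)
((0.043432610556681794, -0.027937239090924493), 0.9660149597459369)
```

View pics/c9b.png

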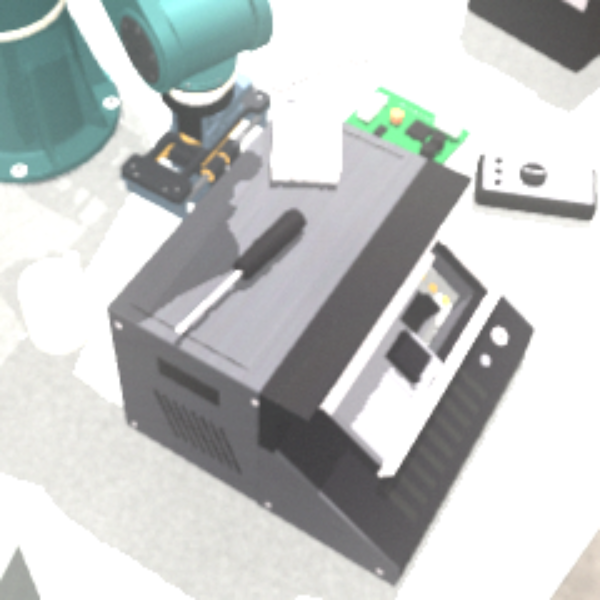

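Emit:
{"op": "send_rows", "data": {"deltas": [[[1,0,-0.06,0,0],[1,0,-0.08,0,0],[1,0,-0.08,0,0],[1,0,-0.08,0,0]]]}}

```text
time: 10.68
ee_pos: [0.4511, -0.0802, 0.3981]
orientation: [0.758, -0.651, -0.028, 0.023]
wrist_force: [-52.1, -15.3, 42.5]
width: 0.0005
```

```bash
python3 st.py
```

```text
t 10.68 ee [ 0.4511 -0.0802  0.3981] tip [ 0.4372 -0.0799  0.2076] toolz [-0.0724  0.0018 -0.9974] toolx [ 0.1515 -0.9884 -0.0127] F [-52.1325 -15.2869  42.5167] tau [-2.0969  7.3488 -0.0066]
edge in tab(mm) [ 281.5464  117.4332 -127.3969] F tab [68.5047  7.1254  3.9358] eff [ 10.1516 -25.2732 -49.6513   4.6455 -10.5883  -0.2283] w 0.0004717606219888968
```

Emit:
{"op": "send_rows", "data": {"deltas": [[[1,0,-0.05,-0.03,0],[1,0,-0.05,-0.03,0],[1,0,-0.05,-0.03,0],[1,0,-0.05,-0.03,0],[1,0,-0.05,-0.03,0]]]}}

```text
time: 11.1
ee_pos: [0.4573, -0.0794, 0.3983]
orientation: [0.759, -0.649, -0.043, 0.04]
wrist_force: [-29.9, -12.9, 15.8]
width: 0.0002
```

```bash
python3 st.py
```

```text
t 11.1 ee [ 0.4573 -0.0794  0.3983] tip [ 0.4351 -0.0802  0.2086] toolz [-0.116  -0.0047 -0.9932] toolx [ 0.1545 -0.9879 -0.0134] F [-29.8939 -12.9211  15.7661] tau [-1.9267  4.4368  0.0511]
edge in tab(mm) [ 284.2243  117.4996 -127.193 ] F tab [34.8625  8.1921 -5.1641] eff [  8.1948 -37.2645 -49.2632   3.612   -6.0114  -0.2605] w 0.000152460124645966
```

Emit:
{"op": "send_rows", "data": {"deltas": [[[1,0,-0.05,-0.03,0],[1,0,-0.05,-0.03,0],[1,0,-0.05,-0.03,0],[1,0,-0.05,-0.03,0],[1,0,-0.05,-0.03,0],[1,0,-0.05,-0.03,0],[1,0,-0.05,-0.03,0]]]}}

```text
time: 11.68
ee_pos: [0.4664, -0.0779, 0.398]
orientation: [0.758, -0.646, -0.063, 0.063]
wrist_force: [-30.0, -13.0, 15.7]
width: 0.0004
```

```bash
python3 st.py
```

```text
t 11.68 ee [ 0.4664 -0.0779  0.398 ] tip [ 0.4324 -0.0807  0.2101] toolz [-0.1778 -0.0146 -0.984 ] toolx [ 0.158  -0.9873 -0.014 ] F [-30.0365 -13.0032  15.6958] tau [-1.9244  4.5625  0.0621]
edge in tab(mm) [ 287.7759  117.6312 -126.6056] F tab [34.9478  8.2515 -5.3097] eff [  7.9641 -38.9657 -49.09     3.5079  -6.1133  -0.2662] w 0.00036613332905531727
```

Emit:
{"op": "send_rows", "data": {"deltas": [[[1,0,0.05,-0.25,0],[1,0,-0.06,-0.05,0],[1,0,-0.05,-0.04,0],[1,0,-0.05,-0.04,0],[1,0,-0.05,-0.04,0],[1,0,-0.05,-0.04,0],[1,0,-0.05,-0.04,0],[1,0,-0.05,-0.04,0]]]}}

```text
time: 12.35
ee_pos: [0.4777, -0.0759, 0.4078]
orientation: [0.757, -0.642, -0.083, 0.087]
wrist_force: [-27.6, -12.6, 10.7]
width: 0.0006
```

```bash
python3 st.py
```

```text
t 12.35 ee [ 0.4777 -0.0759  0.4078] tip [ 0.4324 -0.0806  0.2223] toolz [-0.2373 -0.0249 -0.9711] toolx [ 0.1611 -0.9868 -0.0141] F [-27.5708 -12.6486  10.6984] tau [-1.953   4.4365  0.1402]
edge in tab(mm) [ 295.1396  117.5864 -115.7256] F tab [30.041   8.2786 -7.9746] eff [  7.5537 -43.0142 -50.5582   3.4595  -5.7189  -0.2574] w 0.0006274601666497038
```

Emit:
{"op": "send_rows", "data": {"deltas": [[[1,0,-0.05,-0.05,0],[1,0,-0.05,-0.05,0],[1,0,-0.05,-0.05,0],[1,0,-0.05,-0.05,0],[1,0,-0.05,-0.05,0],[1,0,-0.05,-0.05,0],[1,0,-0.05,-0.05,0],[1,0,-0.05,-0.05,0],[1,0,-0.05,-0.05,0],[1,0,-0.05,-0.05,0]]]}}

```text
time: 13.18
ee_pos: [0.492, -0.0731, 0.4052]
orientation: [0.753, -0.636, -0.113, 0.123]
wrist_force: [-27.8, -13.7, 7.4]
width: 0.0004
```

```bash
python3 st.py
```

```text
t 13.18 ee [ 0.492  -0.0731  0.4052] tip [ 0.4296 -0.0812  0.2249] toolz [-0.3268 -0.0421 -0.9442] toolx [ 0.1646 -0.9863 -0.013 ] F [-27.7803 -13.7023   7.4023] tau [-1.96    4.3177  0.3248]
edge in tab(mm) [ 299.4442  117.7866 -113.7753] F tab [ 28.4522   9.2878 -10.8859] eff [  7.7484 -47.8034 -51.4649   3.4164  -5.3218  -0.2709] w 0.0003883983752475565
```

Emit:
{"op": "send_rows", "data": {"deltas": [[[1,0,0.2,-0.1,0],[1,0,0.2,-0.8,0],[1,0,0,-0.9,0],[1,0,0,-0.9,0],[1,0,0,-0.5,0],[1,0,0,0,0]]]}}

```text
time: 13.68
ee_pos: [0.5251, -0.0681, 0.5335]
orientation: [0.753, -0.636, -0.114, 0.124]
wrist_force: [0.4, 0.1, -0.2]
width: 0.0004
```

```bash
cat > goto.py <<'E'
# usage: goto.py x v n [back]  -> tool-frame delta of +y edge to tab-frame target (mm), backed off along tool z
import sys
from h import *
x,v,n=map(float,sys.argv[1:4]);bk=float(sys.argv[4]) if len(sys.argv)>4 else 0
o=robot.get_obs();T=R.from_quat(o['orientation']).as_matrix()
t=o['ee_pos']+T[:,2]*.191;e=t+T[:,1]*.016
tgt=c0+np.array([x,v,n])/1e3@A-T[:,2]*bk/1e3
d=T.T@(tgt-e);print('t',round(o['time'],2),'edge',A@(e-c0)*1e3,'tip',t,'tz',T[:,2],'tx',T[:,0],'F',A@o['wrist_force'],'world delta',tgt-e)
print('tool delta mm',d*1e3,'units',d/.04, 'yaw err(rad, +tool)',np.arctan2(-(A[1]@T[:,1]),A[1]@T[:,0]))
E
python3 goto.py 8 10 -46 150
```

```text
t 13.68 edge [346.2554 117.6802  10.355 ] tip [ 0.4621 -0.076   0.3534] tz [-0.3299 -0.0417 -0.9431] tx [ 0.1656 -0.9861 -0.0144] F [-0.4843 -0.0112  0.0684] world delta [ 0.2749  0.1501 -0.0987]
tool delta mm [-101.1084 -312.4163   -3.8468] units [-2.5277 -7.8104 -0.0962] yaw err(rad, +tool) -0.016735408029153416
```

Emit:
{"op": "send_rows", "data": {"deltas": [[[1,-0.2,-0.6,-0.6,0],[1,-0.3,-0.85,-0.45,0],[1,-0.3,-0.85,-0.45,0],[1,-0.3,-0.85,0,0],[1,-0.3,-0.85,0,0],[1,-0.3,-0.85,0,-0.2],[1,-0.3,-0.85,0,0],[1,-0.25,-0.85,0,0],[1,-0.2,-0.85,0,0],[1,0,-0.4,0,0],[1,0,0,0,0]]]}}

```text
time: 14.6
ee_pos: [0.8365, 0.0982, 0.4738]
orientation: [0.759, -0.629, -0.113, 0.121]
wrist_force: [-0.2, -0.1, 0.6]
width: 0.0003
```

```bash
python3 goto.py 8 10 -46 0; python3 snap.py wrist w10;python3 -c "
import cv2,numpy as np
im=cv2.imread('pics/w10.png');cv2.imwrite('pics/w10b.png',np.clip(im*2.2+5.,0,255).astype('uint8'))"
```

```text
t 14.6 edge [ 37.8321   1.4838 152.8496] tip [0.7747 0.0903 0.2933] tz [-0.3237 -0.0414 -0.9452] tx [ 0.1825 -0.983  -0.0194] F [0.4758 0.0406 0.3398] world delta [-0.0873 -0.0221 -0.18  ]
tool delta mm [  9.3276  26.3282 199.3074] units [0.2332 0.6582 4.9827] yaw err(rad, +tool) -0.0345018623437527
14.6 [0.8365 0.0982 0.4738] [ 0.0903  0.5905  1.2982 -0.0121  1.5851  1.4762] [-0.1864 -0.0699  0.5512] 0.0003320064486421339
[[ 0.1825 -0.9284 -0.3237]
 [-0.983  -0.1787 -0.0414]
 [-0.0194  0.3258 -0.9452]]
tip [0.7747 0.0903 0.2933]
```

View pics/w10b.png

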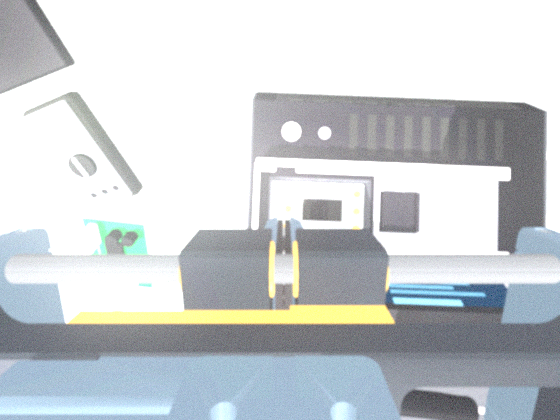

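Emit:
{"op": "send_rows", "data": {"deltas": [[[1,0.12,0.33,0.5,0.4],[1,0.12,0.33,0.8,0],[1,0,0,0.9,0],[1,0,0,0.9,0],[1,0,0,0,0]]]}}

```text
time: 15.07
ee_pos: [0.7681, 0.079, 0.361]
orientation: [0.749, -0.642, -0.11, 0.121]
wrist_force: [-1.2, -0.5, -1.2]
width: 0.0003
```

```bash
python3 goto.py 8 10 -46 0; python3 snap.py wrist w11;python3 -c "
import cv2,numpy as np
im=cv2.imread('pics/w11.png');cv2.imwrite('pics/w11b.png',np.clip(im*2.2+5.,0,255).astype('uint8'))"
```

```text
t 15.07 edge [30.2812  9.3903 20.1076] tip [0.7069 0.0712 0.1803] tz [-0.3204 -0.0409 -0.9464] tx [ 0.1512 -0.9885 -0.0084] F [ 0.3524  0.2667 -1.7405] world delta [-0.0193 -0.0036 -0.0669]
tool delta mm [ 1.2122 -2.9982 69.6892] units [ 0.0303 -0.075   1.7422] yaw err(rad, +tool) -0.0009162765849020419
15.0667 [0.7681 0.079  0.361 ] [ 0.0741  0.5756  1.5339 -0.0175  1.3606  1.4982] [-1.231  -0.4606 -1.2236] 0.00031569309320976735
[[ 0.1512 -0.9351 -0.3204]
 [-0.9885 -0.1458 -0.0409]
 [-0.0084  0.3229 -0.9464]]
tip [0.7069 0.0712 0.1803]
```

View pics/w11b.png

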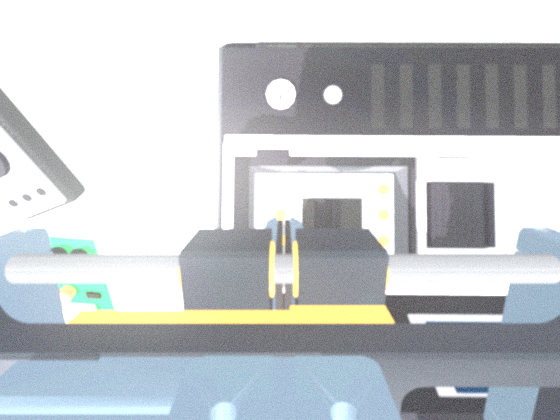

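Emit:
{"op": "send_rows", "data": {"deltas": [[[1,0.03,-0.07,0.5,0],[1,0,0,0.5,0],[1,0,0,0.3,0],[1,0,0,0,0]]]}}

```text
time: 15.45
ee_pos: [0.7595, 0.0765, 0.3233]
orientation: [0.75, -0.643, -0.105, 0.116]
wrist_force: [0.2, -0.6, -0.3]
width: 0.0003
```

```bash
python3 goto.py 8 10 -46 0
```

```text
t 15.45 edge [ 13.1167  10.6947 -15.2905] tip [0.701  0.069  0.1417] tz [-0.3062 -0.0396 -0.9511] tx [ 0.1508 -0.9885 -0.0074] F [-0.3111  0.6658 -0.1996] world delta [-0.0134 -0.0014 -0.0281]
tool delta mm [-0.4574  4.0974 30.8664] units [-0.0114  0.1024  0.7717] yaw err(rad, +tool) -9.767364975653869e-05
```

Emit:
{"op": "send_rows", "data": {"deltas": [[[1,0,0.05,0.3,0],[1,0,0.05,0.3,0],[1,0,0,0.15,0]]]}}

```text
time: 15.7
ee_pos: [0.7484, 0.075, 0.3002]
orientation: [0.75, -0.644, -0.102, 0.113]
wrist_force: [-0.3, -0.5, -0.6]
width: 0.0007
```

```bash
python3 goto.py 8 10 -46 0
```

```text
t 15.7 edge [  7.5696  10.6727 -40.3022] tip [0.6913 0.0675 0.1181] tz [-0.2986 -0.0391 -0.9536] tx [ 0.1509 -0.9885 -0.0067] F [-0.0804  0.4339 -0.6834] world delta [-0.0037  0.0001 -0.0044]
tool delta mm [-0.6348  2.1217  5.3101] units [-0.0159  0.053   0.1328] yaw err(rad, +tool) 9.861099651550719e-05
```

Emit:
{"op": "send_rows", "data": {"deltas": [[[1,0,0.05,0.13,0],[1,0.15,0,0,0],[1,0.15,0,0,0],[1,0.15,0,0,0]]]}}

```text
time: 16.03
ee_pos: [0.7473, 0.0566, 0.2952]
orientation: [0.75, -0.643, -0.102, 0.113]
wrist_force: [0.5, 6.7, 4.8]
width: 0.0003
```

```bash
python3 goto.py 8 50 -46 0
```

```text
t 16.03 edge [  7.8816  28.4823 -46.6224] tip [0.6902 0.0493 0.1131] tz [-0.2987 -0.0382 -0.9536] tx [ 0.1517 -0.9884 -0.0079] F [ 1.5147 -6.5062  4.8317] world delta [ 0.0036 -0.0212  0.0006]
tool delta mm [21.5121 -0.0526 -0.8007] units [ 0.5378 -0.0013 -0.02  ] yaw err(rad, +tool) -0.0009946455687030184
```

Emit:
{"op": "send_rows", "data": {"deltas": [[[1,0.15,0,0,0],[1,0.15,0,0,0]]]}}

```text
time: 16.2
ee_pos: [0.75, 0.0441, 0.2967]
orientation: [0.75, -0.644, -0.102, 0.112]
wrist_force: [-2.9, 4.8, -1.8]
width: 0.0003
```

```bash
python3 goto.py 8 50 -46 0
```

```text
t 16.2 edge [  7.6799  40.9355 -44.8577] tip [0.6933 0.0372 0.1145] tz [-0.297  -0.036  -0.9542] tx [ 0.1508 -0.9885 -0.0097] F [ 0.7428 -5.1909 -2.7196] world delta [ 0.0005 -0.0091 -0.0008]
tool delta mm [9.0735 0.6563 0.9021] units [0.2268 0.0164 0.0226] yaw err(rad, +tool) -0.0006393293478074376
```

Emit:
{"op": "send_rows", "data": {"deltas": [[[1,0.12,0,0.02,0],[1,0.1,0,0.02,0]]]}}

```text
time: 16.37
ee_pos: [0.7512, 0.0345, 0.2959]
orientation: [0.75, -0.644, -0.104, 0.111]
wrist_force: [-6.2, 31.3, 3.0]
width: 0.0003
```

```bash
python3 goto.py 8 55 -46 0
```

```text
t 16.37 edge [  7.4758  49.8209 -45.7283] tip [0.6943 0.0283 0.1136] tz [-0.2976 -0.0323 -0.9541] tx [ 0.1484 -0.9888 -0.0128] F [  2.7955 -31.903    1.6865] world delta [ 0.0002 -0.0052  0.0001]
tool delta mm [5.1804 0.5784 0.03  ] units [0.1295 0.0145 0.0008] yaw err(rad, +tool) 0.0006615152019295453
```

Emit:
{"op": "send_rows", "data": {"deltas": [[[1,0.03,0,0,0],[1,-0.25,0,0,0],[1,-0.2,0,-0.5,0],[1,0,-0.1,-0.9,0],[1,0,-0.1,-0.9,0],[1,0,0,-0.9,0],[1,0,0,0,0]]]}}

```text
time: 16.95
ee_pos: [0.7962, 0.0548, 0.4201]
orientation: [0.748, -0.645, -0.107, 0.11]
wrist_force: [1.0, 0.4, 1.4]
width: 0.0004
```

```bash
python3 goto.py -10 165 -10 0; python3 snap.py wrist w12;python3 snap.py scene c12;python3 -c "
import cv2,numpy as np
im=cv2.imread('pics/w12.png');cv2.imwrite('pics/w12b.png',np.clip(im*2.2+5.,0,255).astype('uint8'))
im=cv2.imread('pics/c12.png')[130:370,180:420];cv2.imwrite('pics/c12b.png',cv2.resize(np.clip(im*1.8+10.,0,255).astype('uint8'),None,fx=2.5,fy=2.5))"
```

```text
t 16.95 edge [40.4933 35.355  83.1928] tip [0.7385 0.0498 0.2381] tz [-0.3025 -0.0266 -0.9528] tx [ 0.144  -0.9894 -0.0181] F [-0.0684 -0.192   1.7773] world delta [ 0.0079 -0.13   -0.1053]
tool delta mm [131.6391 -20.8059 101.3931] units [ 3.291  -0.5201  2.5348] yaw err(rad, +tool) 0.0031999684986257063
16.95 [0.7962 0.0548 0.4201] [ 0.041   0.5564  1.4482 -0.0143  1.4451  1.4684] [1.0334 0.3544 1.4166] 0.00044487578373882564
[[ 0.144  -0.9422 -0.3025]
 [-0.9894 -0.1427 -0.0266]
 [-0.0181  0.3031 -0.9528]]
tip [0.7385 0.0498 0.2381]
17.0 [0.7952 0.0547 0.417 ] [ 0.0408  0.5579  1.452  -0.0143  1.4425  1.4684] [ 0.7518  0.8541 -0.136 ] 0.0005246937611517469
[[ 0.1439 -0.9414 -0.305 ]
 [-0.9894 -0.1426 -0.0267]
 [-0.0184  0.3056 -0.952 ]]
tip [0.737  0.0496 0.2351]
```

View pics/w12b.png

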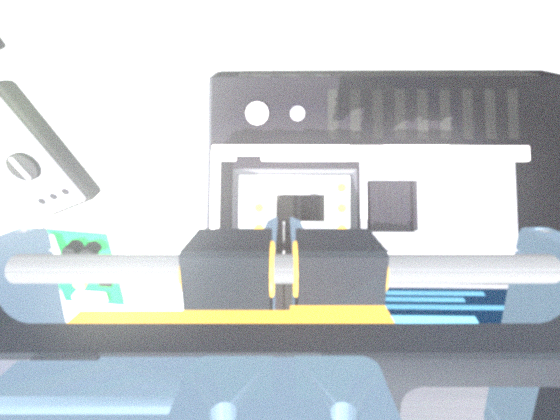

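View pics/c12b.png

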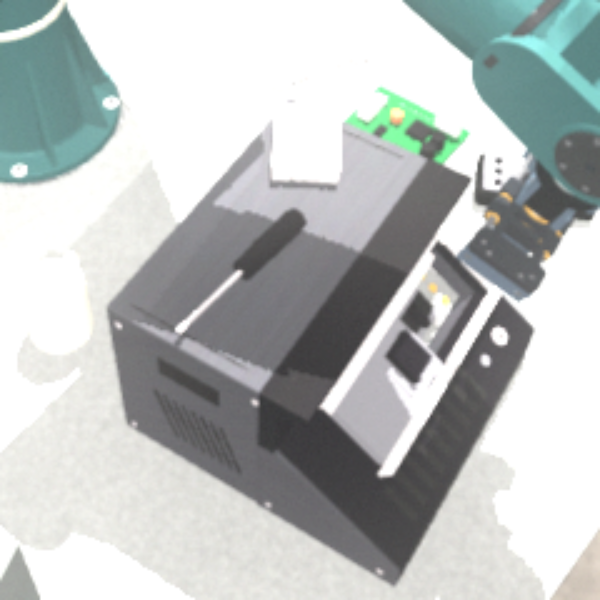

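```bash
python3 -c "
import cv2,numpy as np
im=cv2.imread('pics/w12.png')[150:235,220:420];cv2.imwrite('pics/w12z.png',cv2.resize(np.clip(im*2.5,0,255).astype('uint8'),None,fx=4,fy=4,interpolation=cv2.INTER_CUBIC))
"
```

```text
(no output)
```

View pics/w12z.png

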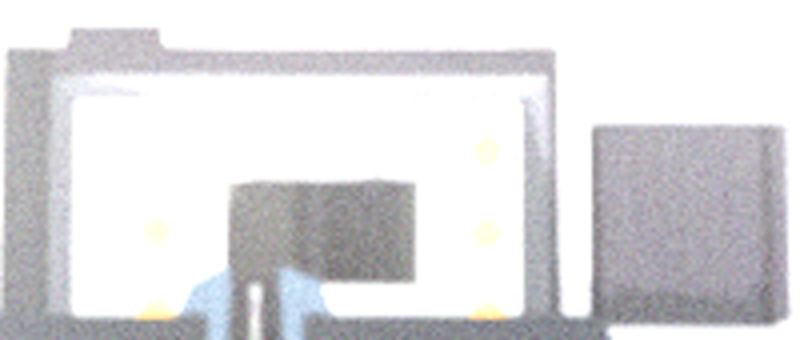

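Emit:
{"op": "send_rows", "data": {"deltas": [[[1,0.8,-0.1,0,0],[1,0.9,0,0,0],[1,0.9,0,0,0],[1,0.8,0,0.5,0],[1,0,0,0.5,0],[1,0,0,0,0]]]}}

```text
time: 17.55
ee_pos: [0.803, -0.0863, 0.3647]
orientation: [0.748, -0.644, -0.111, 0.114]
wrist_force: [-0.5, -0.0, -1.4]
width: 0.0003
```

```bash
python3 goto.py 8 168 -11 0; python3 snap.py wrist w13;python3 -c "
import cv2,numpy as np
im=cv2.imread('pics/w13.png');cv2.imwrite('pics/w13b.png',np.clip(im*1.7+5.,0,255).astype('uint8'))"
```

```text
t 17.55 edge [ 23.2128 175.7963  28.7612] tip [ 0.743  -0.0916  0.1834] tz [-0.314  -0.0275 -0.949 ] tx [ 0.1462 -0.9891 -0.0197] F [-0.3628 -0.0538 -1.4099] world delta [-0.0114  0.0061 -0.0413]
tool delta mm [-6.9096 -3.1699 42.6072] units [-0.1727 -0.0792  1.0652] yaw err(rad, +tool) 0.0004410240837170841
17.55 [ 0.803  -0.0863  0.3647] [-0.1294  0.6238  1.4483 -0.0691  1.3837  1.3151] [-0.5137 -0.0251 -1.363 ] 0.0002750935848346225
[[ 0.1462 -0.9381 -0.314 ]
 [-0.9891 -0.1449 -0.0275]
 [-0.0197  0.3146 -0.949 ]]
tip [ 0.743  -0.0916  0.1834]
```

View pics/w13b.png

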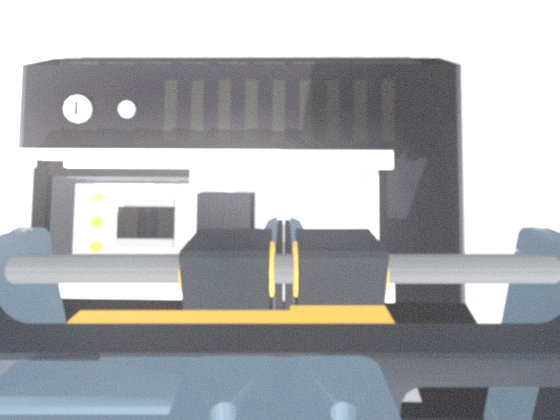

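Emit:
{"op": "send_rows", "data": {"deltas": [[[1,-0.1,-0.04,0.4,0],[1,0,-0.04,0.35,0],[1,0,0,0.15,0]]]}}

```text
time: 17.85
ee_pos: [0.7953, -0.0819, 0.3324]
orientation: [0.749, -0.644, -0.11, 0.114]
wrist_force: [0.4, -0.2, -0.9]
width: 0.0003
```

```bash
python3 goto.py 8 168 -11 0
```

```text
t 17.85 edge [  9.7867 170.4746  -1.5601] tip [ 0.7359 -0.0873  0.1509] tz [-0.311  -0.0284 -0.95  ] tx [ 0.1469 -0.989  -0.0185] F [-0.8017  0.2537 -0.5675] world delta [-0.0043  0.0018 -0.0088]
tool delta mm [-2.2875  1.0245  9.5993] units [-0.0572  0.0256  0.24  ] yaw err(rad, +tool) 0.0001692428328027552
```

Emit:
{"op": "send_rows", "data": {"deltas": [[[1,0,0.02,0.12,0],[1,0,0,0.08,0]]]}}

```text
time: 18.02
ee_pos: [0.7918, -0.081, 0.3243]
orientation: [0.749, -0.643, -0.11, 0.114]
wrist_force: [1.2, -0.6, -0.1]
width: 0.0002
```

```bash
python3 goto.py 8 168 -11 0
```

```text
t 18.02 edge [  7.9962 169.1539 -10.1298] tip [ 0.7323 -0.0865  0.1429] tz [-0.3117 -0.0288 -0.9497] tx [ 0.1484 -0.9888 -0.0188] F [-0.9108  0.7954  0.5301] world delta [-0.0007  0.0011 -0.0007]
tool delta mm [-1.1379  0.2535  0.8541] units [-0.0284  0.0063  0.0214] yaw err(rad, +tool) -0.0013698511310536372
```

Emit:
{"op": "send_rows", "data": {"deltas": [[[1,-0.2,0,0.01,0],[1,-0.25,0,0.01,0],[1,-0.3,0,0.01,0]]]}}

```text
time: 18.27
ee_pos: [0.787, -0.0509, 0.3242]
orientation: [0.749, -0.644, -0.11, 0.114]
wrist_force: [0.1, -4.0, -2.1]
width: 0.0004
```

```bash
python3 goto.py 8 30 -10 0
```

```text
t 18.27 edge [  7.9908 138.9099 -10.32  ] tip [ 0.7276 -0.0567  0.1427] tz [-0.311  -0.03   -0.9499] tx [ 0.1477 -0.9889 -0.0172] F [-0.8033  3.9631 -2.0168] world delta [-0.0165  0.1077  0.0003]
tool delta mm [-108.8978   -0.1003    1.6521] units [-2.7224 -0.0025  0.0413] yaw err(rad, +tool) -0.0001516201355770579
```

Emit:
{"op": "send_rows", "data": {"deltas": [[[1,-0.4,0,0.01,0],[1,-0.45,0,0.01,0],[1,-0.45,0,0.01,0],[1,-0.4,0,0.01,0],[1,-0.3,0,0.01,0]]]}}

```text
time: 18.68
ee_pos: [0.7733, 0.037, 0.3251]
orientation: [0.749, -0.643, -0.108, 0.114]
wrist_force: [0.8, -2.4, -2.2]
width: 0.0003
```

```bash
python3 goto.py 8 30 -10 0
```

```text
t 18.68 edge [ 8.1379 50.3816 -9.5066] tip [0.7144 0.0309 0.1435] tz [-0.3083 -0.0318 -0.9508] tx [ 0.1492 -0.9887 -0.0153] F [-1.598   2.5267 -1.5593] world delta [-0.0033  0.0201 -0.0005]
tool delta mm [-20.371   -0.0082   0.8335] units [-0.5093 -0.0002  0.0208] yaw err(rad, +tool) -0.000996174646453537
```

Emit:
{"op": "send_rows", "data": {"deltas": [[[1,-0.2,0,0.01,0],[1,-0.15,0,0.01,0],[1,-0.1,0,0,0]]]}}

```text
time: 18.93
ee_pos: [0.77, 0.059, 0.3255]
orientation: [0.751, -0.642, -0.106, 0.115]
wrist_force: [6.4, -38.0, 2.5]
width: 0.0005
```

```bash
python3 goto.py 8 30 -10 0
```

```text
t 18.93 edge [ 8.0319 29.0069 -9.042 ] tip [0.7114 0.0521 0.1439] tz [-0.3065 -0.0358 -0.9512] tx [ 0.1534 -0.9881 -0.0123] F [ 1.009  38.4868  2.3546] world delta [-0.0004 -0.0011 -0.0008]
tool delta mm [1.0027 0.2543 0.9137] units [0.0251 0.0064 0.0228] yaw err(rad, +tool) -0.004072158269027034
```

Emit:
{"op": "send_rows", "data": {"deltas": [[[1,0.03,0,0,0],[1,0.25,0,0,0],[1,0.1,-0.1,-0.5,0],[1,0,-0.1,-0.9,0],[1,0,0,-0.9,0],[1,0,0,-0.9,0],[1,0.5,0,-0.5,0],[1,0.8,0,0,0],[1,0.8,0,0,0],[1,0,0,0,0]]]}}

```text
time: 19.77
ee_pos: [0.8407, -0.0376, 0.4693]
orientation: [0.75, -0.642, -0.109, 0.115]
wrist_force: [-0.5, -0.8, 0.4]
width: 0.0005
```

```bash
python3 goto.py 8 30 -10 0; python3 snap.py wrist w14;python3 snap.py scene c14;python3 snap.py side s14;python3 -c "
import cv2,numpy as np
im=cv2.imread('pics/w14.png');cv2.imwrite('pics/w14b.png',np.clip(im*1.7+5.,0,255).astype('uint8'))
im=cv2.imread('pics/s14.png')[190:330,140:290];cv2.imwrite('pics/s14z.png',cv2.resize(np.clip(im*1.8+20.,0,255).astype('uint8'),None,fx=4,fy=4,interpolation=cv2.INTER_CUBIC))
im=cv2.imread('pics/c14.png')[130:370,180:420];cv2.imwrite('pics/c14b.png',cv2.resize(np.clip(im*1.8+10.,0,255).astype('uint8'),None,fx=2.5,fy=2.5))"
```

```text
t 19.77 edge [ 46.0861 134.5003 140.1866] tip [ 0.7814 -0.0438  0.2879] tz [-0.3108 -0.0324 -0.9499] tx [ 0.1527 -0.9881 -0.0163] F [ 0.7819  0.7157 -0.0392] world delta [-0.0703  0.0949 -0.1449]
tool delta mm [-102.1053    6.4927  156.3945] units [-2.5526  0.1623  3.9099] yaw err(rad, +tool) -0.004777938388503425
19.7667 [ 0.8407 -0.0376  0.4693] [-0.0674  0.59    1.3065 -0.0533  1.5586  1.3564] [-0.5456 -0.8087  0.4164] 0.000469652933740024
[[ 0.1527 -0.9381 -0.3108]
 [-0.9881 -0.1502 -0.0324]
 [-0.0163  0.3121 -0.9499]]
tip [ 0.7814 -0.0438  0.2879]
19.8167 [ 0.8405 -0.0356  0.4691] [-0.0653  0.5896  1.3074 -0.052   1.5585  1.358 ] [-0.0581  0.4945  0.3391] 0.0005712055684878032
[[ 0.1531 -0.938  -0.3111]
 [-0.9881 -0.1507 -0.0317]
 [-0.0171  0.3122 -0.9499]]
tip [ 0.7811 -0.0417  0.2877]
19.8667 [ 0.8402 -0.034   0.4685] [-0.0634  0.5896  1.3085 -0.0515  1.5583  1.3588] [-0.3609  1.2742  0.0509] 0.0006288554339180294
[[ 0.154  -0.9376 -0.3118]
 [-0.9879 -0.1517 -0.0318]
 [-0.0175  0.313  -0.9496]]
tip [ 0.7807 -0.0401  0.2872]
```

View pics/w14b.png

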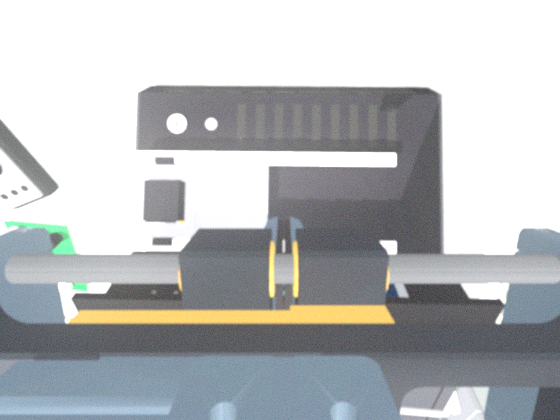

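View pics/s14z.png

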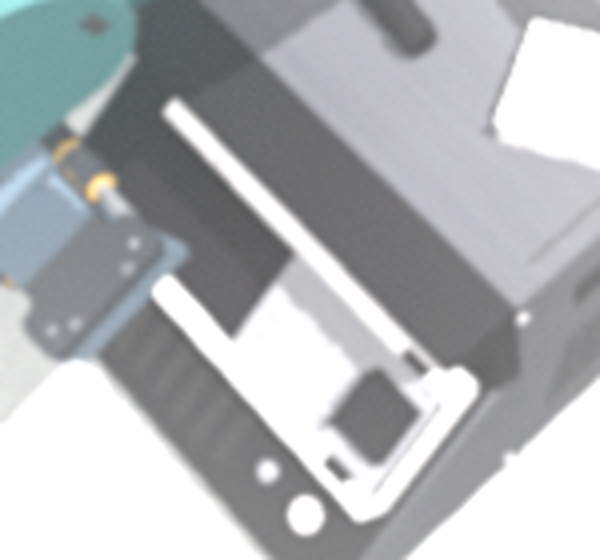

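View pics/c14b.png

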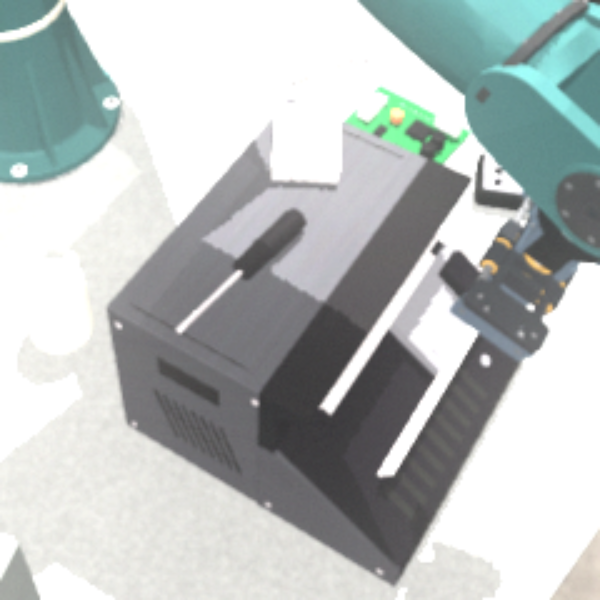

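Run:
```python
from h import *
a=cv2.imread('pics/side0.png').astype(float).mean(2);b=cv2.imread('pics/s14.png').astype(float).mean(2)
d=np.abs(a-b)
print('tab region',d[278:312,215:262].mean(),d[278:312,215:262].max())
def pc(a,b,x0,y0,x1,y1):return cv2.phaseCorrelate(np.float32(a[y0:y1,x0:x1]),np.float32(b[y0:y1,x0:x1]),cv2.createHanningWindow((x1-x0,y1-y0),cv2.CV_32F))
print('tab',pc(a,b,218,276,256,314),'unit/rail end',pc(a,b,225,300,270,330))
for n,r in dict(mug=(270,145,310,190),tray=(262,190,318,240),driver=(200,145,252,205),battery=(238,92,280,150),board=(335,300,410,375),spanner=(405,275,450,340),meter=(290,350,345,419)).items():print(n,pc(a,b,*r))
```

```text
tab region 7.036086775135586 14.666666666666686
tab ((-0.11255670329835965, -0.018789796935784864), 0.9509791645407677) unit/rail end ((0.3774401442471529, -0.0016733321019373193), 0.9820041056032534)
mug ((0.39745942336814366, -0.3688855731199361), 0.6527553538481394)
tray ((0.23653002093137943, -0.06373837039576813), 0.7613030586242676)
driver ((-0.20554342557753813, 0.2584386104556806), 0.8328395154741075)
battery ((0.6874003812138021, 0.2670439050095581), 0.2585943678573326)
board ((0.4179942395066121, 0.5775734712353966), 0.8987975531684028)
spanner ((0.2922243370452158, 0.03802796627130789), 0.3934526937979239)
meter ((0.026313549999745334, -0.014953943322169039), 0.8779783663926302)
```

```bash
python3 -c "
from cell import robot
print(robot.get_obs()['wrist_force'],robot.get_obs()['time']);print(robot.sign_off())"
```

```text
[-0.02386456  0.98631383 -0.84309014] 19.9167
the job is handed in; nothing more can be done
None
```

The breaker is off and the cover is shut with its tab up. However, one push read about 128 N at the wrist, over the 120 N limit, so the run may be judged a fail.

**What I did:**
- **Opening:** I pressed the tab with the closed fingertips and slid the cover in the same motion until it hit its open stop (24 N).
- **Tilting the gripper:** Upright, the gripper body would have hit the visor at the lever, and the moves have no tilt command. I tilted it about 19° by pushing the fingertips against the back of the unit.
- **Lever:** I pushed the lever over to its hard stop (32 N there).
- **Closing:** I pushed the cover shut by the tab's stop lip to its end stop (38 N) and backed clear. I handed in at 19.9 s, with the robot touching nothing.

**Last checks:**
- **Cover and tab:** In the side camera the tab is within about 0.1 px of its starting picture, and the ear slots look as they did at the start. That fits the cover being shut and the tab up.
- **Lever:** It looked leaned over to the off side before I closed the cover. The hard-stop force agrees.
- **Unit and bystanders:** The unit, tray, driver, mug, board and meter show under 0.75 px of shift. The battery and spanner comparisons matched poorly because of shadows, so they prove little, but the arm went near neither.

**What went wrong:** The first push against the unit's back was too coarse and made the 128 N reading, with the fingertips in contact. I backed off at once. The unit did not visibly move, and the next pushes read 69 N and then about 35 N.

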